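# Dial open the craft-room tool lockbox

### The job

Unlock the grey tool lockbox. Read its dial as a clock face with 12 at the double mark on the uphill edge: turn the dial clockwise past 4 once and stop when its grip comes to 4 the second time, then anticlockwise past 9 once and stop at 9 the second time, then clockwise straight to 1, pausing about half a second at each stop and never running well past one of the first two. Then tilt the spring-centred release lever fully over to the right (as seen by someone on the robot's side facing the box), hold it about a second, let it recentre, and leave the dial on 1 and the other things on the table where they are.

Things in the scene. Friction and masses are not known exactly. Their poses are not given: they have to be found in the camera images.
- lockbox: Grey steel lockbox fixed to the table, 240 deep (x) x 340 wide (y) x 120 mm high at the rear. Origin: centre of its underside; x from its low front edge (robot's side) to the rear, y left, z up. Its front half is a 150 mm long face sloping up to the rear at 30 deg: outward normal n = (-0.5, 0, 0.866), uphill direction u = (0.866, 0, 0.5) in this frame.
- dial_axis (a point): Fixed point where the dial's axis (along n) meets the sloped face, at (-55, 70, 82.5) mm in the lockbox frame. Its axes are the lockbox's. Around it, from 53 mm out, twelve white marks on the face are set like a clock's: 12 is a double mark, uphill (u); 3 is to the right (box -y, towards the lever), 6 downhill, 9 to the left.
- lever_pivot (a point): Fixed point on the sloped face about which the release lever tilts, at (-55, -100, 82.5) mm in the lockbox frame. Its axes are the lockbox's.
- bar_mid (a point): Middle of the steel carrying bar, 8 mm thick, fixed, running along box y across the whole width, 98 mm uphill of the dial's axis and 150 mm out from the face (along n), so tools must come in tilted, about square to the sloped face. Two thin side arms hold it at box y +-178 mm.
- dial (a joint): Turn of the black dial disc (96 mm across, top 14 mm out from the face), rad, whole turns counted: 0 = its grip at 12 o'clock, growing clockwise as seen looking at the face, 0.524 per hour mark. Starts between -1.3 and 1.5 (grip between half past 9 and 3). So the second 4 is 8.38, the second 9 after it -1.57, then 1 is 0.52. Friction 0.03 N m; stays where it is left.
- dial_grip (a point): Middle of the dial's steel finger grip: an upright round barrel, 16 mm across, 36 mm long, from 16 to 52 mm out from the sloped face, standing square to the face 32 mm off the dial's axis. This point is 37 mm out from the face. The barrel spins freely on its own stem, so it can be held at a fixed hand orientation and carried round the circle.
- lever (a joint): Tilt of the release lever, rad: 0 upright (square to the face), positive to the right (box -y), stops at +-0.5. A spring recentres it: about 0.3 N m per rad, some 3 N at the ball when fully over.
- lever_tip (a point): Centre of the lever's black ball, 20 mm across, 66 mm out from the sloped face when upright; the steel stem below it is 10 mm thick and pivots at the face.
- tape_dispenser: Grey desk tape dispenser, 60 x 130 x 80 mm, loose, to the left of the box; origin under its centre. Leave alone.
- button_jar: Glass jar with steel lid, 68 mm across, 90 mm high, loose, to the right of the box; origin under its centre. Leave alone.
- spool: Wooden thread spool, 40 mm across, 52 mm high, standing loose to the right of the box, nearer the robot than the jar; origin under its centre. Leave alone.

How it is judged:
On the way, in this order (a step that is already met when the one before it is completed fails the run):
1. dial stopped at 4, the second time, turning clockwise (value of joint dial between 8.15 and 8.61 rad), for 0.3 s.
2. dial stopped at 9, the second time, turning anticlockwise (value of joint dial between -1.8 and -1.34 rad), for 0.3 s.
3. dial stopped at 1, turning clockwise (value of joint dial between 0.29 and 0.75 rad), for 0.3 s.
4. lever held over to the right with the dial still on 1 (all of step 3 and value of joint lever above 0.33 rad), for 0.6 s.
At the end, for the whole second after the job is handed in: The dial's grip is left on 1 o'clock (joint 0.52 within 0.23 rad, turns counted), the lever has sprung back to within 0.1 rad of upright, and dispenser, jar and spool are within 20 mm of where they were (all of step 3 and value of joint lever between -0.1 and 0.1 rad and distance of each of tape_dispenser, button_jar, spool from where it was at the start of the episode below 0.02 m); the robot touches nothing.
It fails at once if dial run well past the first 4 stop (0.5 rad, a full hour mark) (value of joint dial above 8.88 rad).
It fails at once if dial run well past the 9 stop (0.5 rad, a full hour mark) (value of joint dial below -2.07 rad).
It fails at once if a bystander pushed away (distance of any of tape_dispenser, button_jar, spool from where it was at the start of the episode above 0.03 m).
It also fails if it takes over 67 s, if anything falls off the work surface, if the arm or the gripper's body presses on something with over 40 N, if the wrist force passes 120 N, or if a joint passes its speed limit or range.

### The arm

A 6-joint arm with a two-finger parallel gripper is mounted at the origin on the work surface. World frame = base frame: x ahead of the robot, y to its left, z up, the work surface at z = 0. Lengths are in m, angles in rad, forces in N, time in s.
With the tool pointing down it reaches from about 0.225 to 0.875 m from the base axis. Payload 3.4 kg.
Tool frame: the origin (TCP) lies between the finger pads; the fingertips stand 11 mm ahead of it and the grasp point (between the pads) lies 8 mm behind it (tips_ahead is the distance from the TCP to the fingertips, in m); z points along the fingers, x is the direction in which the jaws open and shut, and the axes are right-handed (so a half turn about z gives the same grasp; the last joint's range is limited). The gripper opens to 85 mm and grips with 20 to 120 N. Pads are 22 mm wide; open, the fingers measure 114 mm over their backs; the gripper's body (76 mm by 85 mm) begins 54 mm behind the grasp point. The pads swing forward as they close: fully open they stand 13 mm farther back than shut.
Start: joints at [1.089, 0.276, 1.505, -0, 1.361, -0.121], TCP at [0.203, 0.538, 0.242] pointing down, gripper open.
Joint ranges: [-2.89, 2.89], [-0.75, 2.08], [0.22, 2.7], [-1.18, 4.32], [0.11, 2.71], [-2.7, 2.7]. Speed limits (rad/s): [2.57, 2.57, 3.14, 3.14, 3.14, 3.14].

### API

Orientations are given as a unit quaternion [w, x, y, z].
In Python, from rig import get_state, get_image, sign_off, masks_of, tips_ahead gives the robot as it stands.
- The arm moves only by the tool play_rows, never from a script. Its argument "series" is a list of rows, each an object of numbers: "fingers": the closure, from -1 (fully open) to 1 (shut); "dx", "dy", "dz": the shift along the world's x, y, z in mm; "turn": the turn about the world's z in rad. A call has 1 to 20 rows; each row shifts and turns the pose as measured when the row begins; what a row does not reach is not made up. A row lasts 1/12 s, in which the tool goes at most 41.7 mm and 7.16 degrees, less where a joint would pass 70% of its speed; a pose out of reach is approached as far as the arm can. A call with a gripper value outside its range is refused whole. The fingers move at their own pace and stop on an object; "squeeze" is the grip in N (left out, the last holds). Time passes only in rows, so rows that do not move let the fingers close. It gives the time, the measured TCP pose, the force and the opening at its end, in the units of the state.
- get_state(): the state, without advancing time (a new reading comes with each control period).
- get_image(name): name is "side" or "top"; returns a dict with "pixels" (384x512x3 uint8, red, green, blue), "vfov" (degrees; the focal length in pixels is half the picture's height over the tangent of half this angle, whatever the lens; pixels are square), "cx", "cy" (the principal point, pixels), "rvec" (rotation vector, rad) and "tvec" (3), from world to camera coordinates, as OpenCV has them. Camera axes: x right, y down, z forward; pixel columns grow to the right and rows downward; lengths in m; the calibration is good to about 2 mm. A picture is of the moment at which its call begins. There is no depth.
- sign_off(): hands the job in, once; it reports no verdict.
Trained networks look in a picture, given as the dict that the camera call returned (one of the last four; its "shot" number tells which), for a name from the list of things; names that differ only in an ending like _2 or _b are one class to them, and where a whole thing is asked for, a point or a joint stands for the part that bears it (a point fixed in the world has none). Each returns a list of dicts, best first, with "p" (0 to 1); they miss things now and then, are a little off and sometimes report something else, mostly with a low value. They report only what shows in the picture. A call takes as long as a camera call.
- masks_of(picture, label): "region" (384x512 bool, what is visible of it) and "xy" ([column, row] in pixels, amid what is visible of it).
The state is a dict: "clock": time; "qpos": joint angles; "qd": joint speeds; "effort": joint torques, N m; "position": TCP position; "ee_rot": TCP orientation; "contact_force": force on the tool from outside, world axes, zero at the start; "moment": the same for the moment, N m; "width": finger opening in m.
Only numpy, scipy, OpenCV 4.12 (cv2) and the standard library are available. Lean on these libraries where they do the work, as an engineer would, in place of code of your own. Each camera call takes 0.05 s, during which the arm holds its last target. There are 200 camera calls.

## Working session

There is one attempt and no reset: what is moved stays moved. The work goes in short steps, Python scripts to look and compute and a tool call to move; the robot and the scene stay as the last step left them, time stands still between calls to the robot, and variables do not carry over. Pictures are saved under pics/ and viewed, about 8 in all and at most 12, crops included, and the job is handed in when it is done.

Besides the shell and the picture viewer there is one more tool, called after "Request:" as name(argument=value, ...) on one line, values as JSON. play_rows: Moves the arm, as the interface text tells. Its arguments: {"type":"object","properties":{"series":{"type":"array"},"squeeze":{"type":"number"}},"required":["series"]}

```bash
mkdir -p pics
cat > h.py <<'E'
import numpy as np, cv2
from rig import *
def cam(im):
    f=192/np.tan(np.radians(im['vfov'])/2); K=np.array([[f,0,im['cx']],[0,f,im['cy']],[0,0,1.]])
    return K,np.array(im['rvec'],float),np.array(im['tvec'],float)
def proj(im,P):
    K,r,t=cam(im); return cv2.projectPoints(np.array(P,float).reshape(-1,1,3),r,t,K,None)[0].reshape(-1,2)
def save(im,name,crop=None,s=1.5):
    a=im['pixels'][:,:,::-1]
    if crop: a=a[crop[1]:crop[3],crop[0]:crop[2]]
    cv2.imwrite('pics/'+name+'.png',cv2.resize(a,None,fx=s,fy=s,interpolation=cv2.INTER_CUBIC))
E
python3 - <<'E'
from h import *
print(get_state(),tips_ahead)
for n in('side','top'):
    im=get_image(n); save(im,n+'0')
    print(n,im['vfov'],im['cx'],im['cy'],im['rvec'],im['tvec'])
    for l in('lockbox','dial','dial_grip','lever','lever_tip','tape_dispenser','button_jar','spool'):
        m=masks_of(im,l); print(l,[(round(float(d['p']),2),[round(float(v),1) for v in d['xy']],int(d['region'].sum())) for d in m[:2]])
E
```

```text
{'clock': 0.0, 'qpos': array([ 1.08896065e+00,  2.76615426e-01,  1.50613510e+00,  1.16685522e-06,
        1.36066613e+00, -1.21018411e-01]), 'qd': array([-0.00065784, -0.00021591,  0.00136139,  0.00115378,  0.00103272,
       -0.00125266]), 'effort': array([-7.97299890e-05, -4.16768610e+01, -2.45805395e+01, -6.65478910e-04,
        1.07894756e-02, -2.39143297e-06]), 'position': array([0.20278063, 0.53752705, 0.24142724]), 'ee_rot': array([ 4.23847793e-04,  8.22507779e-01,  5.68753129e-01, -8.07528094e-04]), 'contact_force': array([-0.16277416, -0.09169562,  0.3926648 ]), 'moment': array([-0.01958304,  0.00249266, -0.01346819]), 'width': 0.08530609558903743} 0.011
side 51.440814758109724 254.8360710599544 185.87214626849433 [ 2.32279832 -0.7212132   0.26278773] [-0.4934962   0.40982075  0.94391001]
lockbox [(0.81, [272.5, 225.6], 11338), (0.29, [279.1, 309.0], 299)]
dial [(0.6, [244.9, 205.4], 762)]
dial_grip [(0.65, [277.8, 226.7], 11277), (0.57, [319.0, 320.0], 991)]
lever [(0.52, [266.9, 249.2], 117)]
lever_tip []
tape_dispenser [(0.81, [239.0, 163.5], 285)]
button_jar [(0.77, [318.3, 320.4], 930)]
spool [(0.7, [279.5, 306.6], 288)]
top 51.961521008642414 251.58776463973658 195.00575191310963 [ 2.14151599 -2.16901548  0.1171075 ] [0.05453343 0.66166136 1.04692636]
lockbox [(0.91, [274.3, 196.3], 12578), (0.17, [244.5, 214.5], 871)]
dial [(0.55, [245.8, 215.7], 929)]
dial_grip [(0.53, [238.3, 210.2], 66)]
lever [(0.51, [309.5, 229.1], 109)]
lever_tip [(0.51, [312.6, 228.6], 152)]
tape_dispenser [(0.7, [178.7, 178.9], 964)]
button_jar [(0.9, [375.0, 224.5], 702)]
spool [(0.77, [350.9, 244.4], 235)]
```

View pics/side0.png

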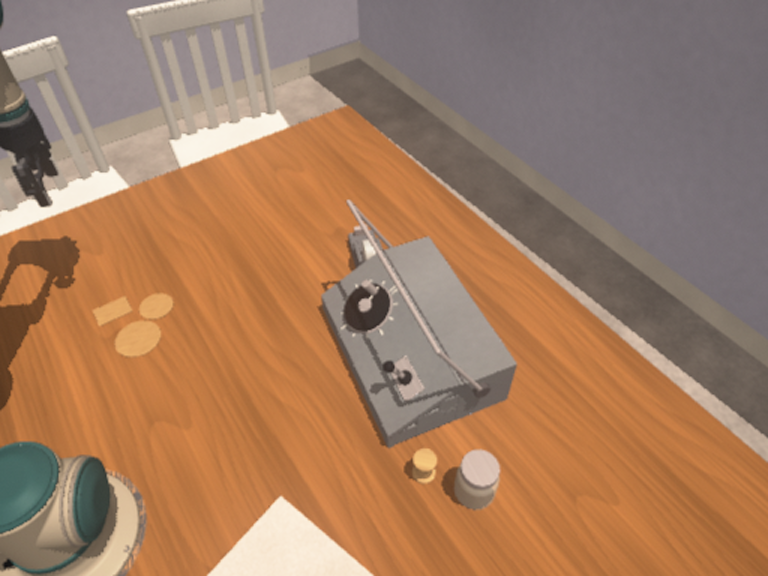

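View pics/top0.png

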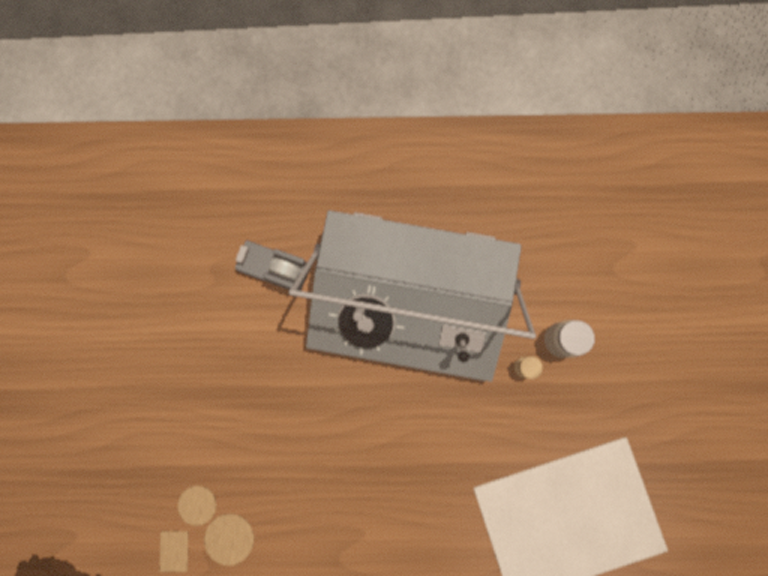

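```bash
cat >> h.py <<'E'
from scipy.optimize import least_squares
U=np.array([.866,0,.5]);N=np.array([-.5,0,.866]);Y=np.array([0,1.,0]);A=np.array([-55,70,82.5]);L=np.array([-55,-100,82.5])
def b2w(p,q):
    c,s=np.cos(p[2]),np.sin(p[2]); q=np.atleast_2d(q)/1000.
    return np.c_[p[0]+c*q[:,0]-s*q[:,1],p[1]+s*q[:,0]+c*q[:,1],q[:,2]]
def grip(th,s,r=32): return A+r*(np.cos(th)*U-np.sin(th)*Y)+s*N
BAR=[A*[1,0,1]+98*U+150*N+[0,y,0] for y in(178,-178)]
E
cat > fit.py <<'E'
from h import *
ims={n:get_image(n) for n in('side','top')}
C={'RL':[120,170,120],'RR':[120,-170,120],'FL':[-120,170,45],'FR':[-120,-170,45],'FRb':[-120,-170,0],'BL':BAR[0],'BR':BAR[1],'D':A+14*N,'LT':L+66*N}
obs={'top':{'RL':(330,211),'RR':(520,243),'FL':(305,348),'FR':(491,381),'BL':(291,292),'BR':(534,336),'D':(365,322),'LT':(463,355)},
'side':{'FL':(322,303),'RL':(430,238),'RR':(515,366),'BL':(349,202),'BR':(482,390),'D':(367,307),'FRb':(390,445),'LT':(389,366)}}
def res(p,d=0):
    o=[]
    for n,im in ims.items():
        for k,v in obs[n].items():
            e=proj(im,b2w(p,C[k]))[0]-np.array(v)/1.5
            if d: print(n,k,e.round(1))
            o.append(e)
    return np.concatenate(o)
s=least_squares(res,[.6,0,-.15],loss='soft_l1'); p=s.x; res(p,1); print(p)
np.save('p.npy',p)
for n,im in ims.items():
    g=masks_of(im,'dial_grip')
    print(n,'grip',[x['xy'] for x in g[:2]],{a:proj(im,b2w(p,grip(a,52)))[0].round(1) for a in(-1.2,-.8,-.4,0,.4,.8,1.2)})
    b=im['pixels'][:,:,::-1]; crop=(190,130,370,270) if n=='top' else (200,120,360,310)
    S=4; c=cv2.resize(b[crop[1]:crop[3],crop[0]:crop[2]],None,fx=S,fy=S,interpolation=cv2.INTER_CUBIC)
    def dr(q,col):
        z=((proj(im,b2w(p,q))-np.array(crop[:2])+.5)*S).astype(int); cv2.polylines(c,[z.reshape(-1,1,2)],False,col,1,cv2.LINE_AA)
    dr([C['FL'],C['FR'],[10,-170,120],[120,-170,120],[120,170,120],[10,170,120],C['FL']],(0,255,0)); dr(BAR,(0,255,255))
    t=np.linspace(0,6.3,40)
    dr([grip(a,14,48) for a in t],(255,0,255)); dr([grip(a,52) for a in t],(255,255,0))
    for h in range(12): dr([grip(h*np.pi/6,0,53),grip(h*np.pi/6,0,60)],(0,0,255))
    dr([L,L+66*N],(0,0,255))
    cv2.imwrite(f'pics/ov_{n}.png',c)
E
python3 fit.py
```

```text
side FL [-0.9 -5.6]
side RL [-0.9 -2. ]
side RR [ 1.4 -1.6]
side BL [-0.6 -0.4]
side BR [-30.1 -25.7]
side D [-1.5 -1.1]
side FRb [-1.8  2.2]
side LT [-0.7  0.3]
top RL [-0.8 -1.7]
top RR [2.2 0. ]
top FL [ 1.5 -1.1]
top FR [ 1.3 -0.1]
top BL [ 1.3 -0.9]
top BR [ 0.1 -0.7]
top D [1.1 0.7]
top LT [1.  0.3]
[ 0.64990875 -0.01578432 -0.19491752]
side grip [[244.6, 193.6]] {-1.2: array([235.8, 188.3]), -0.8: array([239.7, 187.8]), -0.4: array([243.1, 188.8]), 0: array([245.6, 191.4]), 0.4: array([246.6, 195.1]), 0.8: array([245.9, 199.4]), 1.2: array([243.8, 203.5])}
top grip [[240.4, 205.7]] {-1.2: array([231.6, 215.7]), -0.8: array([234.9, 212.4]), -0.4: array([239.4, 210.6]), 0: array([244.5, 210.6]), 0.4: array([249.3, 212.4]), 0.8: array([253. , 215.7]), 1.2: array([255., 220.])}
```

View pics/ov_top.png

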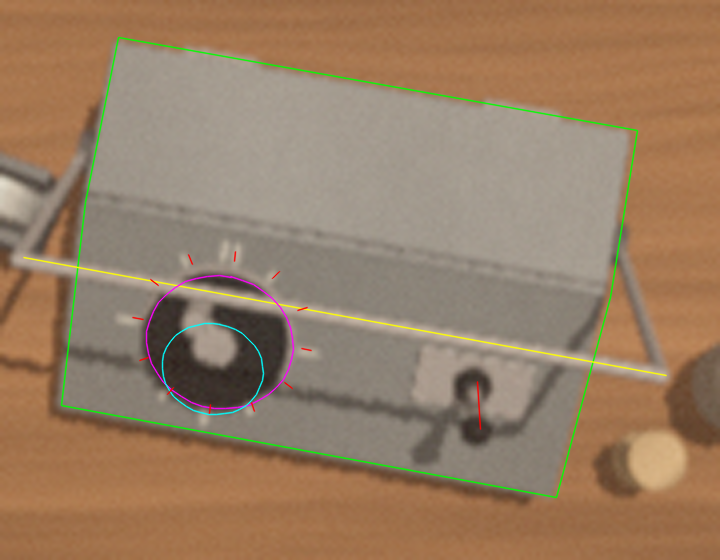

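View pics/ov_side.png

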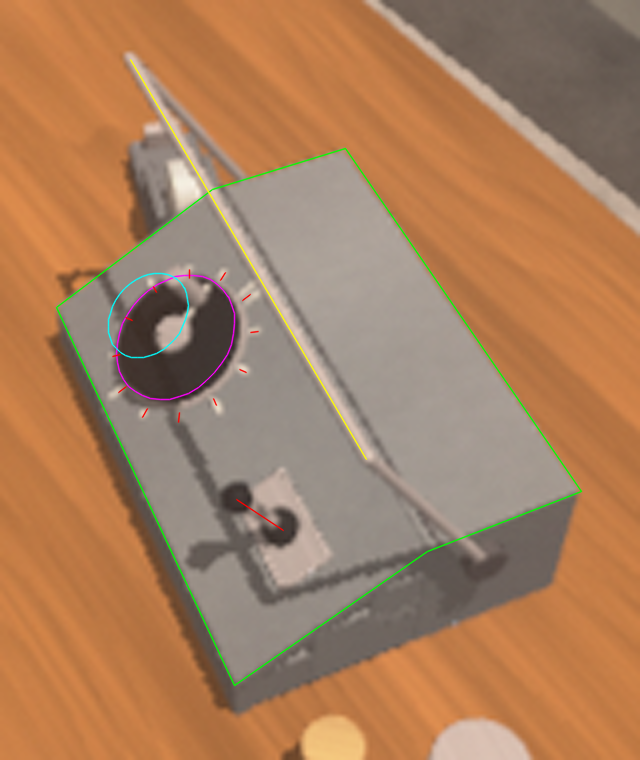

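```bash
cat >> h.py <<'E'
# all mm, box frame; peg = vertical box 14.5(x) x 22(y), bottom centre at out-distance sp above the face
a,s=np.meshgrid(np.linspace(0,2*np.pi,36,endpoint=False),np.linspace(16,52,25)); a=a.ravel();s=s.ravel()
RIM=8*(np.cos(a)[:,None]*U+np.sin(a)[:,None]*Y)+(s[:,None])*N
def pegpos(phi,r,sp,dn=0): return A+r*(np.cos(phi)*U-np.sin(phi)*Y)+sp*N-dn*U
def hit(th,pg):
    d=A+32*(np.cos(th)*U-np.sin(th)*Y)+RIM-pg
    return ((abs(d[:,0])<7.25)&(abs(d[:,1])<11)&(d[:,2]>0)).any()
def gap(phi,r,sp,sg,dn=0):
    "angle from peg angle to barrel pushed ahead, sg=+1 clockwise"
    pg=pegpos(phi,r,sp,dn)
    g=np.arange(0,1.6,.01); h=[hit(phi+sg*x,pg) for x in g]
    return g[np.nonzero(h)[0][-1]]+.01 if any(h) else np.nan
E
python3 - <<'E'
from h import *
for r,dn in((24,0),(22,3)):
  for sp in(28,39):
    for sg in(1,-1):
        print(r,dn,sp,sg,[round(float(gap(p,r,sp,sg,dn)),2) for p in np.arange(0,6.2,np.pi/6)])
  print('axis xmax',(pegpos(0,r,28,dn)-[49.75,0,0]).round(1))
E
```

```text
24 0 28 1 [0.64, 0.69, 0.58, 0.45, 0.42, 0.69, 0.64, 0.8, 1.13, 1.2, 1.0, 0.75]
24 0 28 -1 [0.64, 0.75, 1.0, 1.2, 1.13, 0.8, 0.64, 0.69, 0.42, 0.45, 0.58, 0.69]
24 0 39 1 [0.64, 0.69, 0.59, 0.46, 0.43, 0.69, 0.64, 0.8, 0.91, 0.85, 0.96, 0.75]
24 0 39 -1 [0.64, 0.75, 0.96, 0.85, 0.91, 0.8, 0.64, 0.69, 0.43, 0.46, 0.59, 0.69]
axis xmax [-98.   70.  118.7]
22 3 28 1 [0.64, 0.7, 0.69, 0.56, 0.53, 0.75, 0.64, 0.7, 1.06, 1.02, 1.04, 0.78]
22 3 28 -1 [0.64, 0.78, 1.04, 1.02, 1.06, 0.7, 0.64, 0.75, 0.53, 0.56, 0.69, 0.7]
22 3 39 1 [0.64, 0.7, 0.7, 0.57, 0.55, 0.75, 0.64, 0.7, 0.84, 0.72, 0.86, 0.78]
22 3 39 -1 [0.64, 0.78, 0.86, 0.72, 0.84, 0.7, 0.64, 0.75, 0.55, 0.57, 0.7, 0.7]
axis xmax [-102.3   70.   116.2]
```

Request:
play_rows(series=[{"dx":16,"dy":-22,"turn":-0.1,"fingers":-1},{"dx":16,"dy":-22,"turn":-0.1,"fingers":-1},{"dx":16,"dy":-22,"turn":-0.1,"fingers":-1},{"dx":16,"dy":-22,"turn":-0.1,"fingers":-1},{"dx":16,"dy":-22,"turn":-0.1,"fingers":-1},{"dx":16,"dy":-22,"turn":-0.1,"fingers":-1},{"dx":16,"dy":-22,"turn":-0.1,"fingers":-1},{"dx":16,"dy":-22,"turn":-0.1,"fingers":-1},{"dx":16,"dy":-22,"turn":-0.1,"fingers":-1},{"dx":16,"dy":-22,"turn":-0.1,"fingers":-1},{"dx":16,"dy":-22,"turn":-0.1,"fingers":-1},{"dx":16,"dy":-22,"turn":-0.1,"fingers":-1},{"dx":16,"dy":-22,"turn":-0.1,"fingers":-1},{"dx":16,"dy":-22,"turn":-0.1,"fingers":-1},{"dx":16,"dy":-22,"fingers":-1},{"dx":16,"dy":-22,"fingers":-1},{"dx":16,"dy":-22,"fingers":-1},{"dx":16,"dy":-22,"fingers":-1},{"dx":16,"dy":-22,"fingers":-1},{"dx":16,"dy":-22,"fingers":-1}])

```text
invalid input at $.series[0]: expected keys fingers, dx, dy, dz, turn
```

Request:
play_rows(series=[{"dx":16,"dy":-22,"dz":0,"turn":-0.1,"fingers":-1},{"dx":16,"dy":-22,"dz":0,"turn":-0.1,"fingers":-1},{"dx":16,"dy":-22,"dz":0,"turn":-0.1,"fingers":-1},{"dx":16,"dy":-22,"dz":0,"turn":-0.1,"fingers":-1},{"dx":16,"dy":-22,"dz":0,"turn":-0.1,"fingers":-1},{"dx":16,"dy":-22,"dz":0,"turn":-0.1,"fingers":-1},{"dx":16,"dy":-22,"dz":0,"turn":-0.1,"fingers":-1},{"dx":16,"dy":-22,"dz":0,"turn":-0.1,"fingers":-1},{"dx":16,"dy":-22,"dz":0,"turn":-0.1,"fingers":-1},{"dx":16,"dy":-22,"dz":0,"turn":-0.1,"fingers":-1},{"dx":16,"dy":-22,"dz":0,"turn":-0.1,"fingers":-1},{"dx":16,"dy":-22,"dz":0,"turn":-0.1,"fingers":-1},{"dx":16,"dy":-22,"dz":0,"turn":-0.1,"fingers":-1},{"dx":16,"dy":-22,"dz":0,"turn":-0.1,"fingers":-1},{"dx":16,"dy":-22,"dz":0,"turn":0,"fingers":-1},{"dx":16,"dy":-22,"dz":0,"turn":0,"fingers":-1},{"dx":16,"dy":-22,"dz":0,"turn":0,"fingers":-1},{"dx":16,"dy":-22,"dz":0,"turn":0,"fingers":-1}])

```text
clock: 2.6
position: [0.4983, 0.1275, 0.2441]
ee_rot: [-0.002, 0.992, -0.126, 0.004]
contact_force: [-0.2, -0.1, 0.6]
width: 0.0856
```

```bash
python3 -c "
import numpy as np; np.save('p.npy',[.649,-.0145,-.195])"
cat >> h.py <<'E'
p=np.load('p.npy'); TA=11.
def w2b(w):
    c,s_=np.cos(p[2]),np.sin(p[2]); d=(np.array(w)-[p[0],p[1],0])*1000
    return np.array([c*d[0]+s_*d[1],-s_*d[0]+c*d[1],d[2]])
def now():
    st=get_state(); q=st['ee_rot']; yaw=2*np.arctan2(q[2],q[1]); yaw=(yaw+np.pi/2)%np.pi-np.pi/2
    t=st['position']*1000; ax=np.array([np.cos(yaw),np.sin(yaw),0])
    return st,yaw,ax,(t+49.75*ax-[0,0,TA])/1000
def tcp_for(pg): # world TCP mm for peg-bottom centre pg (box mm) at box yaw
    return b2w(p,np.array(pg)-[49.75,0,-TA])[0]*1000
E
cat > look.py <<'E'
from h import *
import sys
tag=sys.argv[1]
st,yaw,ax,pw=now(); print('t',st['clock'],'pos',st['position'].round(4),'F',st['contact_force'].round(1),'yaw',round(yaw,3),'peg box',w2b(pw).round(1))
out=[]
for n in('side','top'):
    im=get_image(n); b=im['pixels'][:,:,::-1]; crop=(200,140,330,270) if n=='side' else (200,140,330,270)
    S=4; c=cv2.resize(b[crop[1]:crop[3],crop[0]:crop[2]],None,fx=S,fy=S,interpolation=cv2.INTER_CUBIC)[:,:395 if n=='side' else 400]
    def dr(w,col):
        z=((proj(im,w)-np.array(crop[:2])+.5)*S).astype(int); cv2.polylines(c,[z.reshape(-1,1,2)],False,col,1,cv2.LINE_AA)
    lat=np.array([-ax[1],ax[0],0])
    for dz,col in((0,(0,255,0)),(.013,(0,255,255))):
        dr([pw+[0,0,dz]+(i*7.25*ax+j*11*lat)/1000 for i,j in((1,1),(1,-1),(-1,-1),(-1,1),(1,1))],col)
    if len(sys.argv)>2:
        th=float(sys.argv[2]); dr(b2w(p,[grip(th,16),grip(th,52)]),(0,0,255)); dr(b2w(p,[grip(th,0,53),grip(th,0,63)]),(255,255,0))
    g=masks_of(im,'dial_grip'); print(n,'grip',[(round(float(x['p']),2),np.round(x['xy'],1),int(x['region'].sum())) for x in g[:2]])
    out.append(c)
cv2.imwrite(f'pics/{tag}.png',np.hstack(out))
E
python3 look.py l1
python3 -c "
from h import *
st=get_state(); 
print('delta to above 6',tcp_for(pegpos(np.pi,22,28,3))-st['position']*1000)"
```

```text
t 2.6 pos [0.4983 0.1275 0.2441] F [-0.2 -0.1  0.6] yaw -0.252 peg box [-125.7  107.2  233.1]
side grip [(0.39, array([245.6, 193.5]), 54)]
top grip [(0.47, array([239.3, 206.1]), 61)]
delta to above 6 [  27.1332195   -46.94274829 -138.45674672]
```

View pics/l1.png

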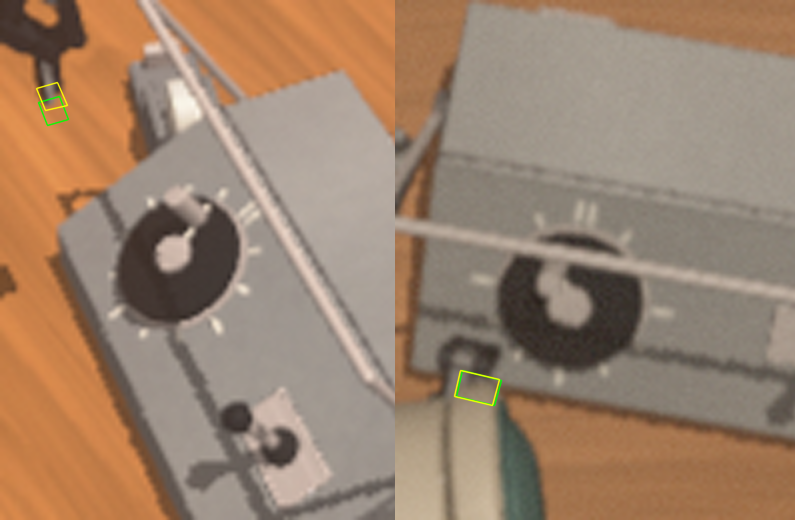

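Request:
play_rows(series=[{"dx":7,"dy":-12,"dz":0,"turn":0.03,"fingers":-1},{"dx":7,"dy":-12,"dz":0,"turn":0.03,"fingers":-1},{"dx":7,"dy":-12,"dz":0,"turn":0,"fingers":-1},{"dx":6,"dy":-11,"dz":0,"turn":0,"fingers":-1},{"dx":0,"dy":0,"dz":-20,"turn":0,"fingers":-1},{"dx":0,"dy":0,"dz":-20,"turn":0,"fingers":-1},{"dx":0,"dy":0,"dz":-20,"turn":0,"fingers":-1},{"dx":0,"dy":0,"dz":-20,"turn":0,"fingers":-1},{"dx":0,"dy":0,"dz":-15,"turn":0,"fingers":-1},{"dx":0,"dy":0,"dz":-10,"turn":0,"fingers":-1},{"dx":0,"dy":0,"dz":0,"turn":0,"fingers":-1}])

```text
clock: 3.72
position: [0.5198, 0.0895, 0.1373]
ee_rot: [-0.006, 0.996, -0.089, 0.004]
contact_force: [-0.6, 0.0, 0.2]
width: 0.0853
```

```bash
sed -i 's/TA=11\./TA=0./' h.py; python3 look.py l2 -0.5
python3 -c "
from h import *
st=get_state(); 
print('delta to 6',tcp_for(pegpos(np.pi,22,28,3))-st['position']*1000, st['qpos'])"
```

```text
t 3.7167 pos [0.5198 0.0895 0.1373] F [-0.6  0.   0.2] yaw -0.179 peg box [-97.1  77.8 137.3]
side grip []
top grip []
delta to 6 [  2.22562023  -7.7590633  -46.075984  ] [0.03111097 0.27978496 1.77165988 0.01106451 1.07385919 0.20508132]
```

View pics/l2.png

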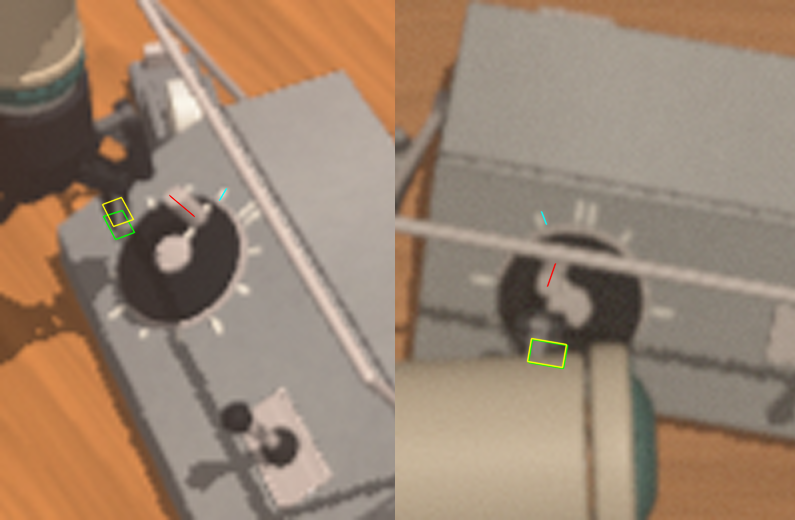

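```bash
cat > path.py <<'E'
from h import *
import sys
# path.py phi0 phi1 step sp : shifts (world mm) from the present pose along the peg circle
p0,p1,stp,sp=map(float,sys.argv[1:5]); R,DN=22,3
st,yaw,ax,pw=now(); b=w2b(pw)
v=b-A+DN*U; print('t',st['clock'],'F',st['contact_force'].round(1),'yaw',round(yaw,3),'peg phi',round(float(np.arctan2(-v[1],v@U)),3),'r',round(float(np.hypot(v[1],v@U)),1),'s',round(float(v@N),1))
n=max(1,int(round(abs(p1-p0)/stp))); cur=st['position']*1000
for ph in np.linspace(p0,p1,n+1):
    t=tcp_for(pegpos(ph,R,sp,DN)); d=np.round((t-cur)*2)/2; cur=cur+d; print(round(ph,2),d.tolist())
E
python3 path.py -3.14 0 0.2 34
```

```text
t 3.9167 F [-0.2 -0.3  0.1] yaw -0.179 peg phi -1.835 r 8.3 s 69.7
-3.14 [-0.5, -7.0, -41.0]
-2.94 [1.0, 4.0, 0.5]
-2.75 [2.0, 4.0, 0.5]
-2.55 [2.5, 3.0, 1.0]
-2.36 [3.0, 3.0, 1.5]
-2.16 [3.0, 2.0, 1.5]
-1.96 [4.0, 1.5, 2.0]
-1.77 [3.5, 0.5, 2.0]
-1.57 [4.0, -0.5, 2.0]
-1.37 [3.5, -1.0, 2.5]
-1.18 [3.0, -2.0, 2.0]
-0.98 [3.0, -2.5, 1.5]
-0.79 [2.0, -3.0, 2.0]
-0.59 [2.0, -4.0, 1.5]
-0.39 [1.0, -4.0, 1.0]
-0.2 [0.0, -4.5, 0.5]
0.0 [-0.5, -4.0, 0.0]
```

Request:
play_rows(series=[{"dx":-0.5,"dy":-7,"dz":0,"turn":-0.015,"fingers":-1},{"dx":0,"dy":0,"dz":-14,"turn":0,"fingers":-1},{"dx":0,"dy":0,"dz":-14,"turn":0,"fingers":-1},{"dx":0,"dy":0,"dz":-11,"turn":0,"fingers":-1},{"dx":0,"dy":0,"dz":0,"turn":0,"fingers":-1}])

```text
clock: 4.33
position: [0.5265, 0.0806, 0.1065]
ee_rot: [-0.006, 0.995, -0.098, 0.015]
contact_force: [-1.0, -0.5, 0.3]
width: 0.0857
```

```bash
python3 path.py -3.14 0 0.2 34
```

```text
t 4.3333 F [-1.  -0.5  0.3] yaw -0.197 peg phi 3.105 r 14.3 s 37.7
-3.14 [-4.5, 1.5, -7.0]
-2.94 [1.0, 4.0, 0.0]
-2.75 [2.0, 4.0, 1.0]
-2.55 [2.5, 3.5, 1.0]
-2.36 [3.0, 2.5, 1.0]
-2.16 [3.5, 2.0, 2.0]
-1.96 [3.5, 1.5, 2.0]
-1.77 [3.5, 0.5, 2.0]
-1.57 [4.0, -0.5, 2.0]
-1.37 [3.5, -1.0, 2.0]
-1.18 [3.0, -2.0, 2.0]
-0.98 [3.0, -2.5, 2.0]
-0.79 [2.5, -3.0, 1.5]
-0.59 [1.5, -4.0, 1.5]
-0.39 [1.0, -4.0, 1.0]
-0.2 [0.0, -4.0, 1.0]
0.0 [-0.0, -4.5, -0.0]
```

```bash
cat >> h.py <<'E'
from scipy.spatial.transform import Rotation as Ro
def now():
    st=get_state(); q=st['ee_rot']; M=Ro.from_quat([q[1],q[2],q[3],q[0]]).as_matrix(); ax=M[:,0]*np.sign(M[0,0])
    yaw=np.arctan2(ax[1],ax[0]); return st,yaw,ax,st['position']+.04975*ax+TA/1000*M[:,2]
E
sed -i "s/cur=st\['position'\]\*1000/cur=pw*1000; q=st['ee_rot']; print('tool z',Ro.from_quat([q[1],q[2],q[3],q[0]]).as_matrix()[:,2].round(3))/; s/t=tcp_for(pegpos(ph,R,sp,DN))/t=b2w(p,pegpos(ph,R,sp,DN))[0]*1000/" path.py
python3 path.py -3.14 0 0.2 34 | head -4
```

```text
t 4.3333 F [-1.  -0.5  0.3] yaw -0.197 peg phi 3.103 r 13.7 s 38.9
tool z [ 0.03   0.009 -1.   ]
-3.14 [-4.5, 1.5, -8.5]
-2.94 [1.0, 4.0, 0.5]
```

Request:
play_rows(series=[{"dx":-2,"dy":1,"dz":-4,"turn":0,"fingers":-1},{"dx":-2,"dy":0.5,"dz":-4,"turn":0,"fingers":-1},{"dx":0,"dy":0,"dz":0,"turn":0,"fingers":-1}])

```text
clock: 4.58
position: [0.5238, 0.0813, 0.1003]
ee_rot: [-0.006, 0.995, -0.099, 0.017]
contact_force: [-1.1, -0.2, 0.6]
width: 0.0856
```

```bash
python3 path.py -3.14 0 0.2 34 | head -4
```

```text
t 4.5833 F [-1.1 -0.2  0.6] yaw -0.198 peg phi 3.12 r 19.1 s 35.1
tool z [ 0.034  0.009 -0.999]
-3.14 [-2.0, 1.0, -2.5]
-2.94 [1.5, 4.0, 0.5]
```

Request:
play_rows(series=[{"dx":-1,"dy":3,"dz":-2,"turn":0,"fingers":-1},{"dx":1,"dy":4,"dz":0.5,"turn":0,"fingers":-1},{"dx":2.5,"dy":3.5,"dz":1,"turn":0,"fingers":-1},{"dx":3,"dy":2.5,"dz":1,"turn":0,"fingers":-1},{"dx":3.5,"dy":2,"dz":2,"turn":0,"fingers":-1},{"dx":3.5,"dy":1.5,"dz":2,"turn":0,"fingers":-1},{"dx":3.5,"dy":0.5,"dz":2,"turn":0,"fingers":-1},{"dx":4,"dy":-0.5,"dz":2,"turn":0,"fingers":-1}])

```text
clock: 5.25
position: [0.5464, 0.1005, 0.1116]
ee_rot: [-0.007, 0.995, -0.098, 0.018]
contact_force: [1.2, 0.7, 0.8]
width: 0.0853
```

```bash
python3 path.py -1.57 1.57 0.2 34
```

```text
t 5.25 F [1.2 0.7 0.8] yaw -0.197 peg phi -1.456 r 23.0 s 35.8
tool z [ 0.038  0.009 -0.999]
-1.57 [-1.5, -0.5, -3.0]
-1.37 [3.5, -1.0, 2.5]
-1.18 [3.5, -2.0, 2.0]
-0.98 [2.5, -2.5, 1.5]
-0.78 [2.5, -3.5, 2.0]
-0.59 [1.5, -3.5, 1.5]
-0.39 [1.0, -4.5, 1.0]
-0.2 [0.5, -4.0, 0.5]
0.0 [-0.5, -4.5, 0.0]
0.2 [-1.0, -4.0, -0.0]
0.39 [-2.0, -4.0, -0.5]
0.59 [-2.5, -3.0, -1.0]
0.78 [-3.0, -3.0, -1.5]
0.98 [-3.5, -2.0, -2.0]
1.18 [-3.5, -1.5, -1.5]
1.37 [-4.0, -0.5, -2.0]
1.57 [-3.5, 0.5, -2.5]
```

Request:
play_rows(series=[{"dx":2,"dy":-1.5,"dz":-0.5,"turn":0,"fingers":-1},{"dx":3.5,"dy":-2,"dz":2,"turn":0,"fingers":-1},{"dx":2.5,"dy":-2.5,"dz":1.5,"turn":0,"fingers":-1},{"dx":2.5,"dy":-3.5,"dz":2,"turn":0,"fingers":-1},{"dx":1.5,"dy":-3.5,"dz":1.5,"turn":0,"fingers":-1},{"dx":1,"dy":-4.5,"dz":1,"turn":0,"fingers":-1},{"dx":0.5,"dy":-4,"dz":0.5,"turn":0,"fingers":-1}])

```text
clock: 5.83
position: [0.5606, 0.0787, 0.1197]
ee_rot: [-0.008, 0.995, -0.098, 0.016]
contact_force: [-1.3, 3.0, -0.8]
width: 0.0854
```

```bash
python3 path.py 0 3.14 0.2 34; python3 look.py l3 0.5
```

```text
t 5.8333 F [-1.3  3.  -0.8] yaw -0.197 peg phi -0.184 r 22.8 s 33.6
tool z [ 0.034  0.013 -0.999]
0.0 [-1.5, -4.0, 0.0]
0.2 [-1.0, -4.0, -0.0]
0.39 [-2.0, -4.0, -0.5]
0.59 [-2.5, -3.5, -1.0]
0.78 [-3.0, -2.5, -1.5]
0.98 [-3.0, -2.5, -1.5]
1.18 [-4.0, -1.0, -2.0]
1.37 [-3.5, -0.5, -2.0]
1.57 [-4.0, 0.0, -2.5]
1.77 [-3.5, 1.0, -2.0]
1.96 [-3.0, 2.0, -2.0]
2.16 [-3.0, 3.0, -2.0]
2.36 [-2.0, 3.0, -1.5]
2.55 [-2.0, 4.0, -1.5]
2.75 [-1.0, 4.0, -1.0]
2.94 [-0.0, 4.0, -0.5]
3.14 [0.5, 4.5, -0.5]
t 5.8333 pos [0.5606 0.0787 0.1197] F [-1.3  3.  -0.8] yaw -0.197 peg box [-55.   74.2 121.3]
side grip [(0.5, array([248.8, 198.5]), 53)]
top grip [(0.36, array([351.7, 245.4]), 184)]
```

View pics/l3.png

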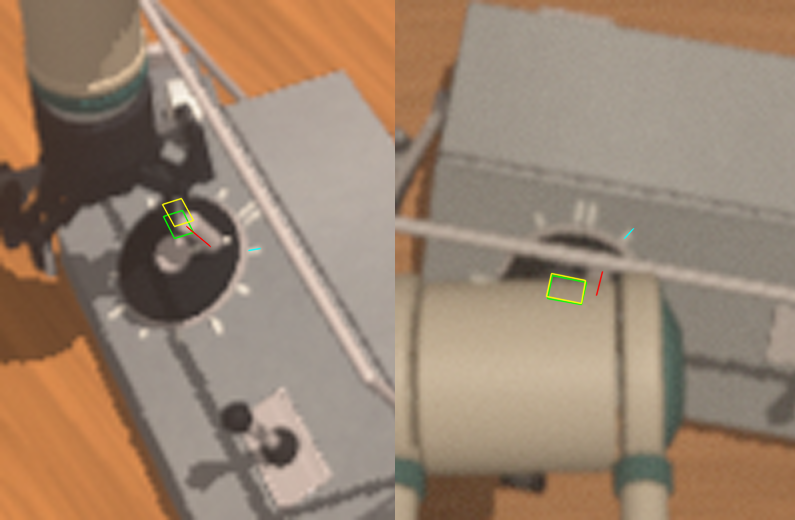

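Request:
play_rows(series=[{"dx":-1.5,"dy":-4,"dz":0,"turn":0,"fingers":-1},{"dx":-1,"dy":-4,"dz":0,"turn":0,"fingers":-1},{"dx":-2,"dy":-4,"dz":-0.5,"turn":0,"fingers":-1},{"dx":-2.5,"dy":-3.5,"dz":-1,"turn":0,"fingers":-1},{"dx":-3,"dy":-2.5,"dz":-1.5,"turn":0,"fingers":-1},{"dx":-3,"dy":-2.5,"dz":-1.5,"turn":0,"fingers":-1},{"dx":-4,"dy":-1,"dz":-2,"turn":0,"fingers":-1},{"dx":-3.5,"dy":-0.5,"dz":-2,"turn":0,"fingers":-1},{"dx":-4,"dy":0,"dz":-2.5,"turn":0,"fingers":-1}])

```text
clock: 6.78
position: [0.5395, 0.0533, 0.1101]
ee_rot: [-0.007, 0.995, -0.098, 0.023]
contact_force: [1.1, -0.7, 0.1]
width: 0.0854
```

```bash
python3 path.py 1.57 3.93 0.2 34
```

```text
t 6.7833 F [ 1.1 -0.7  0.1] yaw -0.197 peg phi 1.406 r 25.1 s 33.7
tool z [ 0.047  0.01  -0.999]
1.57 [-3.0, 3.5, -2.0]
1.77 [-3.5, 1.0, -2.0]
1.96 [-3.5, 2.0, -2.0]
2.16 [-3.0, 2.5, -2.0]
2.36 [-2.0, 3.5, -1.5]
2.55 [-1.5, 3.5, -1.5]
2.75 [-1.0, 4.0, -1.0]
2.95 [-0.5, 4.5, -0.5]
3.14 [0.5, 4.5, -0.5]
3.34 [1.0, 4.0, 0.5]
3.54 [2.0, 3.5, 0.5]
3.73 [2.5, 3.5, 1.0]
3.93 [3.0, 3.0, 1.5]
```

Request:
play_rows(series=[{"dx":-3,"dy":2.5,"dz":-2,"turn":0,"fingers":-1},{"dx":-3.5,"dy":1.5,"dz":-2,"turn":0,"fingers":-1},{"dx":-3.5,"dy":2,"dz":-2,"turn":0,"fingers":-1},{"dx":-3,"dy":2.5,"dz":-2,"turn":0,"fingers":-1},{"dx":-2,"dy":3.5,"dz":-1.5,"turn":0,"fingers":-1},{"dx":-1.5,"dy":3.5,"dz":-1.5,"turn":0,"fingers":-1},{"dx":-1,"dy":4,"dz":-1,"turn":0,"fingers":-1},{"dx":-0.5,"dy":4.5,"dz":-0.5,"turn":0,"fingers":-1},{"dx":0.5,"dy":4.5,"dz":-0.5,"turn":0,"fingers":-1}])

```text
clock: 7.53
position: [0.5277, 0.0824, 0.0993]
ee_rot: [-0.006, 0.995, -0.098, 0.033]
contact_force: [4.0, -1.6, 3.1]
width: 0.0852
```

```bash
python3 path.py 3.14 5.5 0.2 34
```

```text
t 7.5333 F [ 4.  -1.6  3.1] yaw -0.197 peg phi -3.047 r 15.8 s 33.9
tool z [ 0.067  0.006 -0.998]
3.14 [-5.5, -0.5, -3.0]
3.34 [1.0, 4.0, 0.0]
3.53 [2.0, 4.0, 1.0]
3.73 [2.5, 3.5, 1.0]
3.93 [3.0, 3.0, 1.0]
4.12 [3.0, 2.0, 2.0]
4.32 [4.0, 1.5, 2.0]
4.52 [3.5, 0.5, 2.0]
4.71 [4.0, -0.5, 2.0]
4.91 [3.5, -1.0, 2.0]
5.11 [3.0, -2.0, 2.0]
5.3 [3.0, -2.5, 2.0]
5.5 [2.5, -3.5, 2.0]
```

Request:
play_rows(series=[{"dx":-4,"dy":1,"dz":-2,"turn":0,"fingers":-1},{"dx":-1.5,"dy":2.5,"dz":-1,"turn":0,"fingers":-1},{"dx":1,"dy":4,"dz":1,"turn":0,"fingers":-1},{"dx":2,"dy":3.5,"dz":1,"turn":0,"fingers":-1},{"dx":2.5,"dy":3,"dz":1,"turn":0,"fingers":-1},{"dx":3,"dy":2,"dz":2,"turn":0,"fingers":-1},{"dx":3.5,"dy":1.5,"dz":2,"turn":0,"fingers":-1},{"dx":3.5,"dy":0.5,"dz":2,"turn":0,"fingers":-1}])

```text
clock: 8.2
position: [0.534, 0.1044, 0.1036]
ee_rot: [-0.006, 0.995, -0.097, 0.028]
contact_force: [0.0, -1.1, -1.4]
width: 0.0853
```

```bash
python3 path.py 4.71 7.0 0.2 34; python3 look.py l4 5.6
```

```text
t 8.2 F [ 0.  -1.1 -1.4] yaw -0.194 peg phi -2.03 r 27.2 s 36.2
tool z [ 0.057  0.006 -0.998]
4.71 [11.0, -4.5, 4.0]
4.92 [3.5, -1.5, 2.5]
5.13 [3.5, -2.0, 2.0]
5.33 [3.0, -3.0, 2.0]
5.54 [2.5, -3.5, 1.5]
5.75 [1.5, -4.0, 1.5]
5.96 [0.5, -4.5, 1.0]
6.17 [0.0, -4.5, 0.5]
6.38 [-0.5, -4.5, 0.0]
6.58 [-2.0, -4.0, -0.5]
6.79 [-2.0, -4.0, -1.0]
7.0 [-3.0, -3.0, -1.0]
t 8.2 pos [0.534  0.1044 0.1036] F [ 0.  -1.1 -1.4] yaw -0.194 peg box [-86.2  94.4 106.3]
side grip [(0.63, array([230.4, 210.3]), 56)]
top grip []
```

View pics/l4.png

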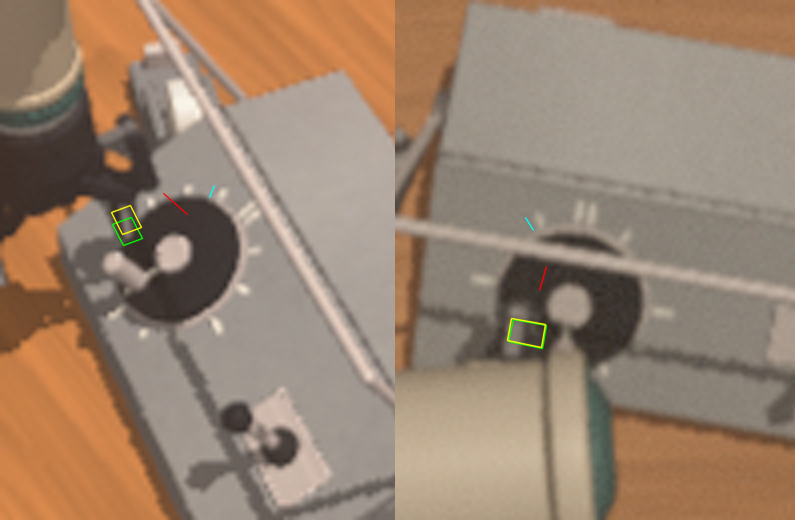

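```bash
sed -i 's/pegpos(ph,R,sp,DN)/pegpos(ph,23-np.cos(ph),sp,DN)/' path.py; python3 path.py 4.5 7.9 0.3 34
```

```text
t 8.4 F [-0.4  0.1 -0.8] yaw -0.194 peg phi -2.004 r 26.5 s 36.2
tool z [ 0.059  0.006 -0.998]
4.5 [6.0, -2.5, 1.0]
4.81 [6.0, -1.0, 4.0]
5.12 [5.5, -3.5, 3.0]
5.43 [4.0, -4.5, 3.0]
5.74 [2.5, -6.0, 2.0]
6.05 [1.0, -6.5, 1.5]
6.35 [-1.0, -7.0, 0.0]
6.66 [-2.5, -6.0, -0.5]
6.97 [-4.0, -5.5, -2.0]
7.28 [-5.0, -4.0, -2.0]
7.59 [-6.0, -1.5, -3.5]
7.9 [-6.0, -0.0, -3.5]
```

Request:
play_rows(series=[{"dx":6,"dy":-2.5,"dz":1,"turn":0,"fingers":-1},{"dx":6,"dy":-1,"dz":4,"turn":0,"fingers":-1},{"dx":5.5,"dy":-3.5,"dz":3,"turn":0,"fingers":-1},{"dx":4,"dy":-4.5,"dz":3,"turn":0,"fingers":-1},{"dx":2.5,"dy":-6,"dz":2,"turn":0,"fingers":-1},{"dx":1,"dy":-6.5,"dz":1.5,"turn":0,"fingers":-1},{"dx":-1,"dy":-7,"dz":0,"turn":0,"fingers":-1}])

```text
clock: 8.98
position: [0.562, 0.07, 0.1202]
ee_rot: [-0.006, 0.995, -0.097, 0.029]
contact_force: [-0.0, -0.9, 0.4]
width: 0.0852
```

```bash
python3 path.py 6.4 8.2 0.3 34
```

```text
t 8.9833 F [-0.  -0.9  0.4] yaw -0.194 peg phi 0.149 r 26.1 s 33.7
tool z [ 0.059  0.006 -0.998]
6.4 [-3.5, 2.0, -1.5]
6.7 [-2.5, -6.0, -1.0]
7.0 [-4.0, -5.0, -2.0]
7.3 [-5.0, -3.5, -2.0]
7.6 [-6.0, -2.0, -3.5]
7.9 [-5.5, 0.5, -3.0]
8.2 [-6.0, 2.0, -3.5]
```

Request:
play_rows(series=[{"dx":-6,"dy":-4,"dz":-2.5,"turn":0,"fingers":-1},{"dx":-5,"dy":-5,"dz":-2,"turn":0,"fingers":-1},{"dx":-6,"dy":-3,"dz":-2.5,"turn":0,"fingers":-1},{"dx":-6,"dy":-1,"dz":-3.5,"turn":0,"fingers":-1},{"dx":-6,"dy":1,"dz":-3,"turn":0,"fingers":-1}])

```text
clock: 9.4
position: [0.5301, 0.0539, 0.1057]
ee_rot: [-0.005, 0.995, -0.098, 0.029]
contact_force: [0.2, 0.2, 0.4]
width: 0.0853
```

```bash
python3 path.py 8.0 9.6 0.2 34
```

```text
t 9.4 F [0.2 0.2 0.4] yaw -0.197 peg phi 1.791 r 26.7 s 35.2
tool z [ 0.059  0.005 -0.998]
8.0 [3.5, 2.5, 0.0]
8.2 [-4.0, 1.5, -2.0]
8.4 [-3.0, 3.0, -2.0]
8.6 [-3.0, 3.0, -2.0]
8.8 [-2.0, 4.0, -2.0]
9.0 [-1.5, 4.5, -1.0]
9.2 [-0.5, 4.5, -1.0]
9.4 [0.5, 5.0, -0.0]
9.6 [1.5, 4.5, 0.0]
```

Request:
play_rows(series=[{"dx":-2,"dy":3.5,"dz":-2,"turn":0,"fingers":-1},{"dx":-2.5,"dy":3.5,"dz":-2,"turn":0,"fingers":-1},{"dx":-3.5,"dy":3,"dz":-2,"turn":0,"fingers":-1},{"dx":-2.5,"dy":3.5,"dz":-2,"turn":0,"fingers":-1}])

```text
clock: 9.73
position: [0.516, 0.0684, 0.0962]
ee_rot: [-0.005, 0.995, -0.098, 0.028]
contact_force: [-0.4, -1.0, 0.7]
width: 0.085
```

```bash
python3 path.py 8.8 11 0.2 34
```

```text
t 9.7333 F [-0.4 -1.   0.7] yaw -0.197 peg phi 2.615 r 29.0 s 35.2
tool z [ 0.057  0.004 -0.998]
8.8 [5.5, -0.5, 2.0]
9.0 [-1.0, 4.5, -1.5]
9.2 [-0.5, 4.5, -0.5]
9.4 [0.0, 5.0, -0.5]
9.6 [1.5, 4.5, 0.0]
9.8 [2.0, 4.5, 1.0]
10.0 [2.5, 3.5, 1.0]
10.2 [3.5, 3.0, 1.5]
10.4 [4.0, 2.5, 2.0]
10.6 [3.5, 1.0, 2.0]
10.8 [4.5, 0.5, 2.0]
11.0 [4.0, -0.5, 2.5]
```

Request:
play_rows(series=[{"dx":0,"dy":4.5,"dz":-0.5,"turn":0,"fingers":-1},{"dx":0,"dy":4.5,"dz":-0.5,"turn":0,"fingers":-1},{"dx":1,"dy":4.5,"dz":0,"turn":0,"fingers":-1},{"dx":2,"dy":4.5,"dz":0.5,"turn":0,"fingers":-1},{"dx":2.5,"dy":4,"dz":1,"turn":0,"fingers":-1}])

```text
clock: 10.15
position: [0.5194, 0.0929, 0.0956]
ee_rot: [-0.004, 0.995, -0.097, 0.026]
contact_force: [-1.3, -1.0, -0.5]
width: 0.0855
```

```bash
python3 path.py 9.8 12 0.2 34; python3 look.py l5 4.5
```

```text
t 10.15 F [-1.3 -1.  -0.5] yaw -0.196 peg phi -2.775 r 28.5 s 35.2
tool z [ 0.053  0.003 -0.999]
9.8 [4.0, -2.5, 1.0]
10.0 [2.5, 4.0, 1.5]
10.2 [3.5, 3.0, 1.5]
10.4 [4.0, 2.0, 1.5]
10.6 [3.5, 1.5, 2.5]
10.8 [4.5, 0.5, 2.0]
11.0 [3.5, -0.5, 2.5]
11.2 [4.0, -1.5, 2.0]
11.4 [3.5, -2.0, 2.5]
11.6 [2.5, -3.0, 1.5]
11.8 [2.5, -3.5, 2.0]
12.0 [1.5, -4.0, 1.0]
t 10.15 pos [0.5194 0.0929 0.0956] F [-1.3 -1.  -0.5] yaw -0.196 peg box [-98.2  80.2  98.1]
side grip []
top grip []
```

View pics/l5.png

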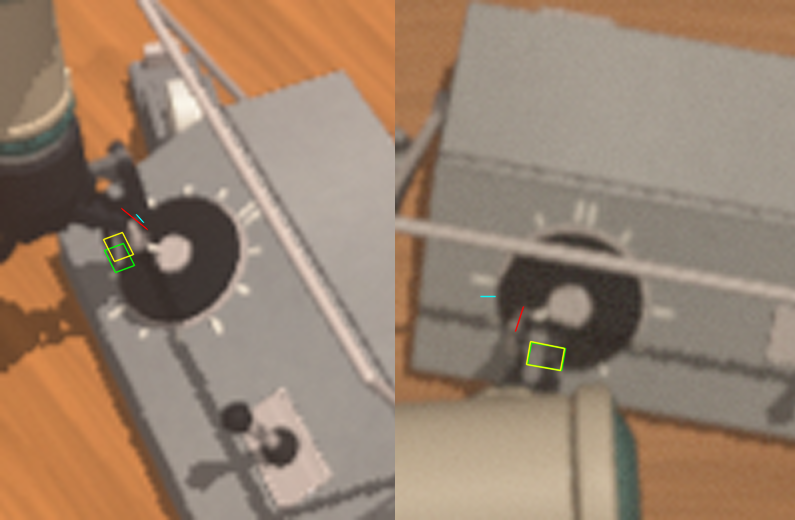

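Request:
play_rows(series=[{"dx":3,"dy":2,"dz":1.5,"turn":0,"fingers":-1},{"dx":3.5,"dy":2,"dz":1.5,"turn":0,"fingers":-1},{"dx":3.5,"dy":2,"dz":2,"turn":0,"fingers":-1},{"dx":3.5,"dy":1.5,"dz":2,"turn":0,"fingers":-1},{"dx":4,"dy":0.5,"dz":2,"turn":0,"fingers":-1},{"dx":4,"dy":0,"dz":2,"turn":0,"fingers":-1}])

```text
clock: 10.85
position: [0.5389, 0.0978, 0.106]
ee_rot: [-0.001, 0.995, -0.098, 0.022]
contact_force: [-3.5, -1.5, -0.1]
width: 0.0854
```

```bash
python3 path.py 11 12.6 0.2 34
```

```text
t 10.85 F [-3.5 -1.5 -0.1] yaw -0.197 peg phi -1.876 r 19.7 s 34.8
tool z [ 0.044 -0.002 -0.999]
11.0 [6.5, 3.0, 2.5]
11.2 [3.5, -1.5, 2.0]
11.4 [3.5, -2.0, 2.0]
11.6 [2.5, -3.0, 2.0]
11.8 [2.5, -3.5, 2.0]
12.0 [1.5, -4.0, 1.0]
12.2 [1.0, -4.0, 1.0]
12.4 [-0.0, -4.5, 0.5]
12.6 [-0.5, -4.5, 0.5]
```

Request:
play_rows(series=[{"dx":4,"dy":2.5,"dz":1.5,"turn":0,"fingers":-1},{"dx":4,"dy":1,"dz":2,"turn":0,"fingers":-1},{"dx":4,"dy":-1,"dz":2,"turn":0,"fingers":-1},{"dx":3.5,"dy":-2,"dz":2,"turn":0,"fingers":-1},{"dx":3,"dy":-3,"dz":2,"turn":0,"fingers":-1},{"dx":2,"dy":-3.5,"dz":2,"turn":0,"fingers":-1}])

```text
clock: 11.35
position: [0.5632, 0.0953, 0.1194]
ee_rot: [-0.004, 0.995, -0.098, 0.023]
contact_force: [-0.5, 2.4, -0.6]
width: 0.0854
```

```bash
python3 path.py 11.8 14.1 0.2 34
cat > dial.py <<'E'
from h import *
# theta from the network's grip mask: best fit of barrel segment middle in each view
T=np.arange(-np.pi,np.pi,.02)
for n in('side','top'):
    im=get_image(n)
    for x in masks_of(im,'dial_grip')[:2]:
        q=proj(im,b2w(p,[grip(t,36) for t in T])); d=np.linalg.norm(q-np.array(x['xy']),axis=1); i=d.argmin()
        print(n,'p',round(float(x['p']),2),'theta',round(float(T[i]),2),'miss px',round(float(d[i]),1),'area',int(x['region'].sum()))
E
python3 dial.py
```

```text
t 11.35 F [-0.5  2.4 -0.6] yaw -0.196 peg phi -0.766 r 30.4 s 34.3
tool z [ 0.047  0.004 -0.999]
11.8 [-6.0, -4.5, -3.0]
12.01 [1.5, -4.0, 1.0]
12.22 [1.0, -4.5, 1.0]
12.43 [0.0, -4.5, 0.5]
12.64 [-0.5, -4.5, 0.5]
12.85 [-1.5, -4.5, -0.5]
13.05 [-2.5, -4.0, -1.0]
13.26 [-3.0, -3.5, -1.0]
13.47 [-3.0, -2.5, -2.0]
13.68 [-4.0, -2.0, -1.5]
13.89 [-4.0, -1.0, -2.5]
14.1 [-4.0, -0.0, -2.5]
```

Request:
play_rows(series=[{"dx":-2,"dy":-4,"dz":-1,"turn":0,"fingers":-1},{"dx":-1,"dy":-4.5,"dz":0,"turn":0,"fingers":-1},{"dx":-0.5,"dy":-4.5,"dz":0,"turn":0,"fingers":-1},{"dx":-0.5,"dy":-4.5,"dz":0,"turn":0,"fingers":-1},{"dx":-0.5,"dy":-4,"dz":0,"turn":0,"fingers":-1}])

```text
clock: 11.97
position: [0.5562, 0.0729, 0.1179]
ee_rot: [-0.005, 0.995, -0.098, 0.022]
contact_force: [-2.1, 4.9, -2.9]
width: 0.0853
```

```bash
python3 path.py 12.6 14.1 0.2 34; python3 dial.py
```

```text
t 11.9667 F [-2.1  4.9 -2.9] yaw -0.196 peg phi 0.12 r 19.1 s 34.1
tool z [ 0.045  0.005 -0.999]
12.6 [3.0, 1.0, 1.5]
12.79 [-1.5, -4.0, -0.5]
12.98 [-1.5, -3.5, -0.5]
13.16 [-2.5, -3.5, -1.0]
13.35 [-2.5, -2.5, -1.0]
13.54 [-3.5, -2.5, -1.5]
13.72 [-3.5, -1.5, -2.0]
13.91 [-3.5, -0.5, -2.0]
14.1 [-4.0, -0.5, -2.0]
side p 0.57 theta 0.66 miss px 1.1 area 61
top p 0.32 theta 0.78 miss px 36.2 area 11082
```

Request:
play_rows(series=[{"dx":1,"dy":-3.5,"dz":0.5,"turn":0,"fingers":-1},{"dx":-0.5,"dy":-3.5,"dz":0,"turn":0,"fingers":-1},{"dx":-1.5,"dy":-3.5,"dz":-0.5,"turn":0,"fingers":-1},{"dx":-2.5,"dy":-2.5,"dz":-1,"turn":0,"fingers":-1},{"dx":-3,"dy":-2.5,"dz":-1.5,"turn":0,"fingers":-1}])

```text
clock: 12.58
position: [0.5547, 0.0569, 0.1174]
ee_rot: [-0.005, 0.995, -0.097, 0.028]
contact_force: [1.8, 0.7, 0.7]
width: 0.0852
```

```bash
python3 path.py 13.5 14.1 0.15 34; python3 dial.py
```

```text
t 12.5833 F [1.8 0.7 0.7] yaw -0.195 peg phi 0.73 r 27.3 s 33.4
tool z [ 0.056  0.004 -0.998]
13.5 [-6.0, 1.5, -3.0]
13.65 [-3.0, -1.5, -1.5]
13.8 [-3.0, -1.0, -1.5]
13.95 [-3.0, -0.5, -1.5]
14.1 [-3.0, 0.0, -1.5]
side p 0.45 theta 1.3 miss px 2.4 area 58
top p 0.37 theta -0.28 miss px 3.6 area 286
```

Request:
play_rows(series=[{"dx":-3,"dy":-0.5,"dz":-1.5,"turn":0,"fingers":-1},{"dx":-3,"dy":-0.5,"dz":-1.5,"turn":0,"fingers":-1},{"dx":-3,"dy":0,"dz":-1.5,"turn":0,"fingers":-1},{"dx":-2,"dy":0,"dz":-1,"turn":0,"fingers":-1}])

```text
clock: 13.12
position: [0.5434, 0.0556, 0.1114]
ee_rot: [-0.005, 0.995, -0.097, 0.028]
contact_force: [1.0, 0.7, -0.2]
width: 0.0854
```

```bash
python3 path.py 13.9 14.1 0.2 34; python3 dial.py
```

```text
t 13.1167 F [ 1.   0.7 -0.2] yaw -0.195 peg phi 1.217 r 23.1 s 33.7
tool z [ 0.057  0.004 -0.998]
13.9 [-2.5, 0.0, -1.0]
14.1 [-4.0, -0.0, -2.5]
```

Request:
play_rows(series=[{"dx":-2.5,"dy":0,"dz":-1.5,"turn":0,"fingers":-1},{"dx":-2.5,"dy":0,"dz":-1.5,"turn":0,"fingers":-1},{"dx":0,"dy":0,"dz":0,"turn":0,"fingers":-1}])

```text
clock: 13.57
position: [0.5383, 0.0556, 0.1085]
ee_rot: [-0.005, 0.995, -0.097, 0.028]
contact_force: [0.4, -0.6, 0.8]
width: 0.0852
```

```bash
python3 path.py 13.9 14.1 0.2 34; python3 dial.py; python3 look.py l6 2.09
```

```text
t 13.5667 F [ 0.4 -0.6  0.8] yaw -0.195 peg phi 1.473 r 22.7 s 33.6
tool z [ 0.057  0.004 -0.998]
13.9 [2.5, 0.0, 2.0]
14.1 [-4.0, -0.0, -2.5]
top p 0.65 theta -0.32 miss px 2.7 area 593
top p 0.48 theta 1.62 miss px 100.5 area 225
t 13.7667 pos [0.5386 0.0556 0.1086] F [ 0.2 -0.3  0.1] yaw -0.195 peg box [-72.2  47.4 111.3]
side grip []
top grip [(0.18, array([310.2, 230.3]), 144)]
```

View pics/l6.png

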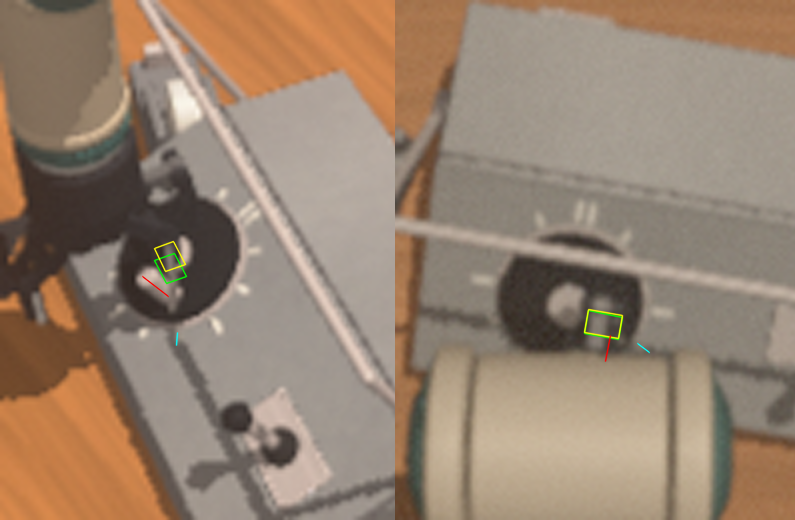

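Request:
play_rows(series=[{"dx":-2,"dy":0,"dz":-1,"turn":0,"fingers":-1},{"dx":0,"dy":0,"dz":0,"turn":0,"fingers":-1},{"dx":0,"dy":0,"dz":0,"turn":0,"fingers":-1},{"dx":0,"dy":0,"dz":0,"turn":0,"fingers":-1},{"dx":0,"dy":0,"dz":0,"turn":0,"fingers":-1},{"dx":0,"dy":0,"dz":0,"turn":0,"fingers":-1},{"dx":0,"dy":0,"dz":0,"turn":0,"fingers":-1},{"dx":0,"dy":0,"dz":0,"turn":0,"fingers":-1}])

```text
clock: 14.63
position: [0.5373, 0.0556, 0.1077]
ee_rot: [-0.005, 0.995, -0.097, 0.029]
contact_force: [1.2, 0.8, -0.0]
width: 0.0852
```

```bash
python3 path.py 1.47 -1.7 0.3 34; python3 dial.py
cat > ang.py <<'E'
from h import *
# theta by matching brightness: light grip arm/barrel against dark disc, side view, sampled along barrel axis for each theta
im=get_image('side'); g=cv2.cvtColor(im['pixels'],cv2.COLOR_RGB2GRAY).astype(float)
T=np.arange(-np.pi,np.pi,.1); S=np.linspace(14,52,20)
v=[]
for t in T:
    q=proj(im,b2w(p,[grip(t,s_) for s_ in S])).astype(np.float32); v.append(cv2.remap(g.astype(np.float32),q[:,:1],q[:,1:],cv2.INTER_LINEAR).mean())
for i in np.argsort(v)[::-1][:6]: print(round(T[i],2),round(v[i],0))
E
python3 ang.py
```

```text
t 14.6333 F [ 1.2  0.8 -0. ] yaw -0.195 peg phi 1.527 r 22.9 s 33.5
tool z [ 0.058  0.004 -0.998]
1.47 [1.0, -0.0, 1.0]
1.18 [5.5, 0.5, 3.0]
0.89 [5.5, 2.5, 3.0]
0.61 [4.5, 4.0, 2.0]
0.32 [3.5, 5.5, 1.5]
0.03 [2.0, 6.0, 0.5]
-0.26 [0.5, 6.0, -0.5]
-0.55 [-1.0, 6.5, -1.0]
-0.84 [-2.0, 5.5, -2.0]
-1.12 [-4.0, 4.5, -2.5]
-1.41 [-4.5, 3.0, -3.5]
-1.7 [-5.5, 1.5, -3.0]
side p 0.44 theta 1.94 miss px 2.5 area 56
2.06 158.0
1.96 156.0
2.16 151.0
1.86 139.0
2.26 136.0
2.36 116.0
```

Request:
play_rows(series=[{"dx":-1.5,"dy":0,"dz":-0.5,"turn":0,"fingers":-1},{"dx":0,"dy":0,"dz":0,"turn":0,"fingers":-1},{"dx":0,"dy":0,"dz":0,"turn":0,"fingers":-1},{"dx":0,"dy":0,"dz":0,"turn":0,"fingers":-1},{"dx":0,"dy":0,"dz":0,"turn":0,"fingers":-1},{"dx":0,"dy":0,"dz":0,"turn":0,"fingers":-1},{"dx":0,"dy":0,"dz":0,"turn":0,"fingers":-1},{"dx":2.5,"dy":0,"dz":1.5,"turn":0,"fingers":-1},{"dx":5,"dy":0.5,"dz":3,"turn":0,"fingers":-1},{"dx":5,"dy":2.5,"dz":3,"turn":0,"fingers":-1},{"dx":4.5,"dy":4,"dz":2,"turn":0,"fingers":-1},{"dx":3,"dy":5.5,"dz":1.5,"turn":0,"fingers":-1},{"dx":1.5,"dy":6,"dz":0.5,"turn":0,"fingers":-1},{"dx":0,"dy":6,"dz":-0.5,"turn":0,"fingers":-1}])

```text
clock: 16.05
position: [0.5601, 0.0815, 0.1197]
ee_rot: [-0.005, 0.995, -0.098, 0.029]
contact_force: [0.1, 0.8, -1.0]
width: 0.0853
```

```bash
python3 path.py -0.4 -3.0 0.3 34; python3 dial.py;python3 ang.py
```

```text
t 16.05 F [ 0.1  0.8 -1. ] yaw -0.197 peg phi -0.3 r 23.1 s 35.3
tool z [ 0.059  0.004 -0.998]
-0.4 [-0.5, 2.0, -2.0]
-0.69 [-1.5, 6.0, -1.5]
-0.98 [-3.0, 5.0, -2.5]
-1.27 [-4.5, 4.0, -2.5]
-1.56 [-5.0, 2.5, -3.5]
-1.84 [-6.0, 0.5, -3.5]
-2.13 [-5.5, -1.5, -3.0]
-2.42 [-5.5, -3.5, -2.5]
-2.71 [-4.5, -4.5, -2.0]
-3.0 [-3.0, -6.5, -1.0]
side p 0.43 theta 1.26 miss px 33.9 area 11322
2.06 161.0
1.96 160.0
2.16 156.0
2.26 148.0
1.86 145.0
2.36 133.0
```

Request:
play_rows(series=[{"dx":-1.5,"dy":6,"dz":-2,"turn":0,"fingers":-1},{"dx":-3,"dy":5,"dz":-2.5,"turn":0,"fingers":-1},{"dx":-4.5,"dy":4,"dz":-2.5,"turn":0,"fingers":-1},{"dx":-5,"dy":2.5,"dz":-3.5,"turn":0,"fingers":-1},{"dx":-6,"dy":0.5,"dz":-3.5,"turn":0,"fingers":-1},{"dx":-5.5,"dy":-1.5,"dz":-3,"turn":0,"fingers":-1},{"dx":-5,"dy":-3,"dz":-2,"turn":0,"fingers":-1}])

```text
clock: 16.88
position: [0.5246, 0.096, 0.098]
ee_rot: [-0.004, 0.995, -0.098, 0.028]
contact_force: [0.2, 0.3, -0.5]
width: 0.085
```

```bash
python3 path.py -2.5 -4.1 0.2 34
```

```text
t 16.8833 F [ 0.2  0.3 -0.5] yaw -0.196 peg phi -2.555 r 25.8 s 35.2
tool z [ 0.056  0.003 -0.998]
-2.5 [2.5, -0.5, 0.0]
-2.7 [-3.0, -3.5, -1.0]
-2.9 [-2.0, -4.0, -1.0]
-3.1 [-1.5, -4.5, -0.5]
-3.3 [-1.0, -5.0, 0.5]
-3.5 [0.5, -4.5, 0.5]
-3.7 [1.0, -4.5, 1.0]
-3.9 [2.0, -4.5, 1.5]
-4.1 [2.5, -3.5, 2.0]
```

Request:
play_rows(series=[{"dx":-2,"dy":-4,"dz":-1,"turn":0,"fingers":-1},{"dx":-2,"dy":-4.5,"dz":-1,"turn":0,"fingers":-1},{"dx":-1.5,"dy":-4.5,"dz":-0.5,"turn":0,"fingers":-1},{"dx":-0.5,"dy":-4.5,"dz":0,"turn":0,"fingers":-1},{"dx":0.5,"dy":-4.5,"dz":0.5,"turn":0,"fingers":-1}])

```text
clock: 17.3
position: [0.5158, 0.0713, 0.095]
ee_rot: [-0.004, 0.995, -0.098, 0.027]
contact_force: [0.5, 0.6, 0.5]
width: 0.0854
```

```bash
python3 path.py -3.5 -5.1 0.2 34; python3 ang.py
```

```text
t 17.3 F [0.5 0.6 0.5] yaw -0.196 peg phi 2.723 r 28.8 s 34.4
tool z [ 0.054  0.002 -0.999]
-3.5 [4.0, 2.5, 1.5]
-3.7 [1.0, -4.5, 1.0]
-3.9 [2.0, -4.0, 1.5]
-4.1 [2.5, -3.5, 2.0]
-4.3 [3.0, -3.0, 2.0]
-4.5 [4.0, -2.0, 2.5]
-4.7 [3.5, -1.0, 2.0]
-4.9 [4.0, -0.0, 2.5]
-5.1 [4.0, 0.5, 2.0]
2.06 159.0
1.96 158.0
2.16 156.0
2.26 149.0
1.86 143.0
2.36 139.0
```

Request:
play_rows(series=[{"dx":2.5,"dy":-2.5,"dz":1,"turn":0,"fingers":-1},{"dx":2.5,"dy":-3,"dz":1.5,"turn":0,"fingers":-1},{"dx":3,"dy":-2.5,"dz":1.5,"turn":0,"fingers":-1},{"dx":3,"dy":-2.5,"dz":2,"turn":0,"fingers":-1},{"dx":3.5,"dy":-2,"dz":2,"turn":0,"fingers":-1},{"dx":4,"dy":-1.5,"dz":2,"turn":0,"fingers":-1},{"dx":4,"dy":-0.5,"dz":2,"turn":0,"fingers":-1}])

```text
clock: 17.93
position: [0.5397, 0.0627, 0.1089]
ee_rot: [-0.012, 0.995, -0.099, 0.025]
contact_force: [-1.9, 4.3, -1.4]
width: 0.0855
```

```bash
python3 path.py -4.7 -6.3 0.2 34; python3 ang.py; python3 dial.py
```

```text
t 17.9333 F [-1.9  4.3 -1.4] yaw -0.199 peg phi 1.429 r 15.8 s 33.7
tool z [ 0.052  0.019 -0.998]
-4.7 [-3.5, -7.0, -1.0]
-4.9 [3.5, 0.0, 2.5]
-5.1 [4.0, 1.0, 2.0]
-5.3 [4.0, 1.5, 2.0]
-5.5 [3.5, 2.0, 1.5]
-5.7 [3.0, 3.0, 1.5]
-5.9 [2.5, 3.5, 1.0]
-6.1 [1.5, 4.0, 0.5]
-6.3 [1.0, 4.5, 0.0]
1.06 151.0
1.16 140.0
0.96 134.0
1.26 132.0
1.36 126.0
0.86 100.0
side p 0.41 theta 1.4 miss px 1.6 area 67
```

```bash
sed -i 's/^p0,p1/DR=float(sys.argv[5]) if len(sys.argv)>5 else 0\np0,p1/; s/23-np.cos(ph)/23+DR-np.cos(ph)/' path.py; python3 path.py 2.1 0.3 0.2 34 4
```

```text
t 18.1833 F [-1.3  5.7  0.4] yaw -0.199 peg phi 1.418 r 15.6 s 33.6
tool z [ 0.053  0.019 -0.998]
2.1 [-15.5, -5.5, -8.0]
1.9 [4.0, -3.0, 2.5]
1.7 [4.0, -2.0, 3.0]
1.5 [4.5, -0.5, 2.5]
1.3 [5.0, 0.0, 2.5]
1.1 [4.5, 1.5, 2.5]
0.9 [4.0, 2.0, 2.5]
0.7 [4.0, 3.0, 1.5]
0.5 [3.5, 4.0, 1.5]
0.3 [2.5, 4.5, 1.0]
```

Request:
play_rows(series=[{"dx":-5,"dy":0.5,"dz":-2.5,"turn":0,"fingers":-1},{"dx":-5,"dy":0,"dz":-2.5,"turn":0,"fingers":-1},{"dx":-5,"dy":-2,"dz":-2.5,"turn":0,"fingers":-1},{"dx":0,"dy":-4,"dz":0,"turn":0,"fingers":-1},{"dx":0,"dy":0,"dz":0,"turn":0,"fingers":-1}])

```text
clock: 18.6
position: [0.5259, 0.056, 0.1013]
ee_rot: [-0.011, 0.995, -0.098, 0.027]
contact_force: [-1.0, 1.0, 0.1]
width: 0.0854
```

```bash
python3 path.py 2.0 0.3 0.2 34 4; python3 ang.py; python3 dial.py
```

```text
t 18.6 F [-1.   1.   0.1] yaw -0.197 peg phi 2.024 r 27.6 s 33.4
tool z [ 0.056  0.016 -0.998]
2.0 [0.5, -0.0, 1.0]
1.79 [4.0, -2.5, 2.5]
1.58 [5.0, -1.5, 3.0]
1.36 [5.0, -0.5, 3.0]
1.15 [5.0, 1.0, 2.5]
0.94 [4.5, 2.5, 2.5]
0.73 [4.0, 3.0, 2.0]
0.51 [3.5, 4.0, 1.5]
0.3 [3.0, 4.5, 1.0]
1.06 149.0
0.96 145.0
1.16 134.0
1.26 124.0
1.36 116.0
0.86 100.0
```

Request:
play_rows(series=[{"dx":3,"dy":-3,"dz":1.5,"turn":0,"fingers":-1},{"dx":4,"dy":-2.5,"dz":2,"turn":0,"fingers":-1},{"dx":4,"dy":-2,"dz":2.5,"turn":0,"fingers":-1},{"dx":4,"dy":-1,"dz":2.5,"turn":0,"fingers":-1}])

```text
clock: 19.18
position: [0.5387, 0.0483, 0.1095]
ee_rot: [-0.011, 0.995, -0.098, 0.023]
contact_force: [-2.5, 0.1, 0.6]
width: 0.0853
```

```bash
python3 path.py 1.3 -0.3 0.2 34 3; python3 ang.py; python3 dial.py
```

```text
t 19.1833 F [-2.5  0.1  0.6] yaw -0.196 peg phi 1.436 r 30.1 s 33.1
tool z [ 0.048  0.018 -0.999]
1.3 [3.0, 4.5, 2.0]
1.1 [4.5, 1.0, 2.5]
0.9 [4.0, 2.5, 2.0]
0.7 [3.5, 3.0, 2.0]
0.5 [3.5, 3.5, 1.5]
0.3 [2.5, 4.0, 0.5]
0.1 [1.5, 5.0, 0.5]
-0.1 [1.0, 5.0, 0.0]
-0.3 [0.0, 5.0, -0.5]
0.66 124.0
0.56 121.0
0.76 116.0
0.86 104.0
0.46 102.0
-2.94 85.0
side p 0.45 theta 0.82 miss px 3.4 area 41
```

Pushing properly now (grip ~0.66). Continue over the top.

Request:
play_rows(series=[{"dx":4,"dy":0.5,"dz":2,"turn":0,"fingers":-1},{"dx":4,"dy":1,"dz":2,"turn":0,"fingers":-1},{"dx":4,"dy":1.5,"dz":2,"turn":0,"fingers":-1},{"dx":3.5,"dy":3,"dz":2,"turn":0,"fingers":-1},{"dx":3,"dy":3.5,"dz":1,"turn":0,"fingers":-1}])

```text
clock: 19.85
position: [0.5583, 0.0575, 0.1189]
ee_rot: [-0.011, 0.995, -0.098, 0.023]
contact_force: [-1.6, -1.3, 1.1]
width: 0.0853
```

```bash
python3 path.py 0.6 -1.4 0.2 34; python3 ang.py; python3 dial.py
```

```text
t 19.85 F [-1.6 -1.3  1.1] yaw -0.197 peg phi 0.619 r 29.3 s 32.5
tool z [ 0.049  0.016 -0.999]
0.6 [-4.5, 5.5, -1.5]
0.4 [2.5, 3.5, 1.0]
0.2 [2.0, 4.0, 0.5]
-0.0 [1.0, 4.0, 0.5]
-0.2 [0.5, 4.5, -0.5]
-0.4 [-0.5, 4.5, -0.5]
-0.6 [-0.5, 4.0, -1.0]
-0.8 [-2.0, 4.0, -1.5]
-1.0 [-2.0, 3.5, -1.5]
-1.2 [-3.0, 2.5, -2.0]
-1.4 [-3.5, 2.5, -2.0]
-2.54 102.0
-2.64 99.0
-2.44 98.0
-2.74 95.0
-2.84 91.0
-2.34 90.0
side p 0.22 theta 1.86 miss px 107.4 area 338
top p 0.49 theta 1.46 miss px 122.7 area 637
```

Request:
play_rows(series=[{"dx":0,"dy":4.5,"dz":0.5,"turn":0,"fingers":-1},{"dx":0,"dy":4.5,"dz":0.5,"turn":0,"fingers":-1},{"dx":0.5,"dy":4.5,"dz":0,"turn":0,"fingers":-1},{"dx":0,"dy":4.5,"dz":0,"turn":0,"fingers":-1},{"dx":-0.5,"dy":4.5,"dz":-0.5,"turn":0,"fingers":-1}])

```text
clock: 20.52
position: [0.5542, 0.0801, 0.1172]
ee_rot: [-0.009, 0.995, -0.098, 0.02]
contact_force: [-1.6, -3.2, -3.1]
width: 0.0853
```

```bash
python3 path.py -0.3 -2.2 0.2 34 2; python3 ang.py; python3 dial.py
```

```text
t 20.5167 F [-1.6 -3.2 -3.1] yaw -0.197 peg phi -0.273 r 16.2 s 35.0
tool z [ 0.041  0.014 -0.999]
-0.3 [7.5, 1.5, 3.0]
-0.49 [-1.0, 4.5, -1.0]
-0.68 [-1.0, 4.0, -1.0]
-0.87 [-2.0, 4.0, -2.0]
-1.06 [-3.0, 3.0, -1.5]
-1.25 [-3.0, 3.0, -2.5]
-1.44 [-3.5, 2.0, -2.0]
-1.63 [-4.0, 1.0, -2.5]
-1.82 [-4.0, 0.5, -2.5]
-2.01 [-4.5, -1.0, -2.0]
-2.2 [-4.0, -1.5, -2.0]
-0.34 112.0
-0.24 112.0
1.16 111.0
1.06 111.0
-0.14 109.0
-0.44 108.0
top p 0.15 theta 0.78 miss px 38.7 area 11075
```

Request:
play_rows(series=[{"dx":3.5,"dy":-0.5,"dz":1.5,"turn":0,"fingers":-1},{"dx":3.5,"dy":1,"dz":1.5,"turn":0,"fingers":-1},{"dx":1,"dy":4,"dz":0,"turn":0,"fingers":-1},{"dx":0.5,"dy":4,"dz":-0.5,"turn":0,"fingers":-1}])

```text
clock: 21.1
position: [0.5644, 0.0869, 0.1215]
ee_rot: [-0.008, 0.995, -0.099, 0.021]
contact_force: [0.7, -1.2, 1.8]
width: 0.0853
```

```bash
python3 path.py -0.6 -2.2 0.2 34 2; python3 ang.py; python3 dial.py
```

```text
t 21.1 F [ 0.7 -1.2  1.8] yaw -0.198 peg phi -0.473 r 28.4 s 34.5
tool z [ 0.044  0.013 -0.999]
-0.6 [-4.0, 1.5, -3.0]
-0.8 [-2.0, 4.5, -1.5]
-1.0 [-2.5, 3.5, -2.0]
-1.2 [-3.0, 3.0, -2.0]
-1.4 [-4.0, 2.5, -2.5]
-1.6 [-4.0, 1.0, -2.5]
-1.8 [-4.5, 0.5, -2.5]
-2.0 [-4.5, -0.5, -2.5]
-2.2 [-4.0, -1.5, -2.0]
1.16 111.0
-1.34 111.0
1.06 110.0
-1.24 110.0
1.26 108.0
-1.44 106.0
side p 0.49 theta -1.32 miss px 1.2 area 10
side p 0.38 theta 1.2 miss px 36.3 area 11075
```

Request:
play_rows(series=[{"dx":-2,"dy":4,"dz":-1.5,"turn":0,"fingers":-1},{"dx":-2.5,"dy":3.5,"dz":-2,"turn":0,"fingers":-1},{"dx":-3,"dy":3,"dz":-2,"turn":0,"fingers":-1},{"dx":-3.5,"dy":2.5,"dz":-2,"turn":0,"fingers":-1},{"dx":-4,"dy":1.5,"dz":-2.5,"turn":0,"fingers":-1}])

```text
clock: 21.77
position: [0.5501, 0.1033, 0.1114]
ee_rot: [-0.009, 0.995, -0.099, 0.023]
contact_force: [1.9, -0.5, 1.0]
width: 0.0855
```

```bash
python3 path.py -1.4 -3.0 0.2 34 3; python3 ang.py; python3 dial.py
```

```text
t 21.7667 F [ 1.9 -0.5  1. ] yaw -0.198 peg phi -1.367 r 26.9 s 34.5
tool z [ 0.048  0.014 -0.999]
-1.4 [-1.0, -0.5, -1.0]
-1.6 [-4.0, 1.0, -2.5]
-1.8 [-4.5, 0.5, -2.5]
-2.0 [-4.5, -0.5, -2.5]
-2.2 [-4.5, -1.5, -2.5]
-2.4 [-4.0, -3.0, -2.0]
-2.6 [-4.0, -3.5, -1.5]
-2.8 [-3.0, -4.5, -1.5]
-3.0 [-2.0, -4.5, -0.5]
-1.84 118.0
-1.94 116.0
1.16 111.0
-1.74 110.0
1.06 110.0
1.26 109.0
side p 0.6 theta -1.82 miss px 0.6 area 47
```

Request:
play_rows(series=[{"dx":-4.5,"dy":1,"dz":-2.5,"turn":0,"fingers":-1},{"dx":-4.5,"dy":0,"dz":-2.5,"turn":0,"fingers":-1},{"dx":-4.5,"dy":-0.5,"dz":-2.5,"turn":0,"fingers":-1},{"dx":-5,"dy":-1.5,"dz":-2.5,"turn":0,"fingers":-1},{"dx":-4.5,"dy":-2.5,"dz":-2,"turn":0,"fingers":-1}])

```text
clock: 22.43
position: [0.5308, 0.0988, 0.1006]
ee_rot: [-0.009, 0.995, -0.098, 0.029]
contact_force: [5.0, 0.4, 1.2]
width: 0.0855
```

```bash
python3 path.py -2.5 -4.1 0.2 34 3; python3 ang.py; python3 dial.py
```

```text
t 22.4333 F [5.  0.4 1.2] yaw -0.198 peg phi -2.275 r 23.7 s 34.7
tool z [ 0.059  0.013 -0.998]
-2.5 [-5.0, -1.0, -3.5]
-2.7 [-3.5, -4.0, -1.5]
-2.9 [-2.5, -4.5, -1.0]
-3.1 [-2.0, -5.5, -0.5]
-3.3 [-0.5, -5.0, 0.0]
-3.5 [0.0, -5.5, 1.0]
-3.7 [1.5, -5.0, 1.0]
-3.9 [2.0, -4.5, 2.0]
-4.1 [2.5, -4.0, 2.0]
-2.74 170.0
-2.64 168.0
-2.84 162.0
-2.94 149.0
-2.54 147.0
-3.04 132.0
side p 0.56 theta -0.92 miss px 26.4 area 337
top p 0.47 theta -1.16 miss px 64.1 area 982
```

Request:
play_rows(series=[{"dx":-5,"dy":0,"dz":-2.5,"turn":0,"fingers":-1},{"dx":-5,"dy":-1,"dz":-2.5,"turn":0,"fingers":-1},{"dx":-4.5,"dy":-3,"dz":-2,"turn":0,"fingers":-1},{"dx":-3.5,"dy":-4,"dz":-1,"turn":0,"fingers":-1}])

```text
clock: 23.02
position: [0.508, 0.092, 0.0904]
ee_rot: [-0.01, 0.995, -0.098, 0.024]
contact_force: [-0.1, 0.3, 0.3]
width: 0.0855
```

```bash
python3 path.py -2.9 -4.3 0.2 34 3; python3 ang.py; python3 dial.py
```

```text
t 23.0167 F [-0.1  0.3  0.3] yaw -0.198 peg phi -2.963 r 39.6 s 35.9
tool z [ 0.049  0.015 -0.999]
-2.9 [11.5, -3.0, 4.5]
-3.1 [-1.5, -5.0, -0.0]
-3.3 [-1.0, -5.5, 0.0]
-3.5 [0.5, -5.0, 0.5]
-3.7 [1.0, -5.5, 1.5]
-3.9 [2.0, -4.5, 1.5]
-4.1 [3.0, -4.0, 2.0]
-4.3 [3.5, -3.0, 2.5]
3.06 165.0
-3.14 163.0
2.96 163.0
2.86 158.0
-3.04 158.0
2.76 153.0
top p 0.54 theta 2.7 miss px 1.1 area 29
top p 0.49 theta 1.62 miss px 99.2 area 233
```

Request:
play_rows(series=[{"dx":0,"dy":6,"dz":0,"turn":0,"fingers":-1},{"dx":5,"dy":2,"dz":2,"turn":0,"fingers":-1},{"dx":5,"dy":0,"dz":2,"turn":0,"fingers":-1},{"dx":-1,"dy":-4,"dz":0,"turn":0,"fingers":-1},{"dx":-1.5,"dy":-4.5,"dz":-0.5,"turn":0,"fingers":-1}])

```text
clock: 23.68
position: [0.521, 0.0921, 0.0962]
ee_rot: [-0.01, 0.995, -0.098, 0.028]
contact_force: [-0.4, 0.1, 0.3]
width: 0.0852
```

```bash
python3 path.py -2.9 -4.3 0.2 34 3; python3 ang.py; python3 dial.py
```

```text
t 23.6833 F [-0.4  0.1  0.3] yaw -0.197 peg phi -2.769 r 26.6 s 34.9
tool z [ 0.057  0.014 -0.998]
-2.9 [-1.5, -3.0, -1.5]
-3.1 [-1.5, -5.0, -0.5]
-3.3 [-1.0, -5.5, 0.0]
-3.5 [0.5, -5.5, 1.0]
-3.7 [1.0, -5.0, 1.0]
-3.9 [2.0, -4.5, 2.0]
-4.1 [3.0, -4.0, 2.0]
-4.3 [3.5, -3.0, 2.5]
2.96 162.0
3.06 162.0
-3.14 159.0
2.86 159.0
-3.04 157.0
2.76 155.0
side p 0.54 theta 2.48 miss px 1.6 area 58
top p 0.48 theta 2.74 miss px 0.4 area 51
```

Request:
play_rows(series=[{"dx":-1.5,"dy":-3.5,"dz":-1,"turn":0,"fingers":-1},{"dx":-1.5,"dy":-4.5,"dz":-0.5,"turn":0,"fingers":-1},{"dx":-1,"dy":-4.5,"dz":0,"turn":0,"fingers":-1},{"dx":-0.5,"dy":-5,"dz":0,"turn":0,"fingers":-1},{"dx":0.5,"dy":-5,"dz":1,"turn":0,"fingers":-1}])

```text
clock: 24.35
position: [0.5145, 0.0697, 0.095]
ee_rot: [-0.011, 0.995, -0.098, 0.026]
contact_force: [0.5, 3.9, -0.9]
width: 0.0855
```

```bash
python3 path.py 2.6 1.1 0.2 34 5; python3 ang.py; python3 dial.py
```

```text
t 24.35 F [ 0.5  3.9 -0.9] yaw -0.198 peg phi 2.678 r 30.4 s 34.7
tool z [ 0.054  0.018 -0.998]
2.6 [2.0, -1.5, 0.5]
2.41 [2.0, -5.0, 2.0]
2.22 [3.0, -4.0, 2.0]
2.04 [3.5, -3.5, 2.0]
1.85 [3.5, -2.5, 2.5]
1.66 [4.5, -2.0, 2.5]
1.48 [4.5, -0.5, 3.0]
1.29 [4.5, 0.5, 2.5]
1.1 [4.5, 1.0, 2.0]
2.06 155.0
1.96 155.0
2.16 151.0
1.86 146.0
2.26 140.0
2.36 128.0
side p 0.37 theta 2.12 miss px 0.3 area 57
top p 0.6 theta 1.72 miss px 1.5 area 54
```

Request:
play_rows(series=[{"dx":2.5,"dy":-4.5,"dz":1.5,"turn":0,"fingers":-1},{"dx":3,"dy":-4.5,"dz":2,"turn":0,"fingers":-1},{"dx":3.5,"dy":-4,"dz":2,"turn":0,"fingers":-1},{"dx":3.5,"dy":-3.5,"dz":2,"turn":0,"fingers":-1},{"dx":4,"dy":-3,"dz":2.5,"turn":0,"fingers":-1}])

```text
clock: 25.02
position: [0.5295, 0.0498, 0.1049]
ee_rot: [-0.011, 0.995, -0.098, 0.023]
contact_force: [-3.1, 0.8, 1.1]
width: 0.0855
```

```bash
python3 path.py 1.6 0 0.2 34 5; python3 ang.py; python3 dial.py
```

```text
t 25.0167 F [-3.1  0.8  1.1] yaw -0.196 peg phi 1.778 r 30.8 s 33.8
tool z [ 0.048  0.018 -0.999]
1.6 [5.0, 1.0, 3.0]
1.4 [5.0, -0.0, 2.5]
1.2 [4.5, 0.5, 3.0]
1.0 [5.0, 2.0, 2.5]
0.8 [4.0, 2.5, 2.0]
0.6 [3.5, 3.5, 1.5]
0.4 [3.5, 4.5, 1.5]
0.2 [2.0, 5.0, 0.5]
0.0 [1.5, 5.0, 0.5]
0.96 151.0
1.06 140.0
1.16 125.0
0.86 121.0
1.26 107.0
-1.24 82.0
side p 0.63 theta 1.04 miss px 1.4 area 54
top p 0.72 theta 1.58 miss px 51.8 area 135
top p 0.24 theta 0.74 miss px 33.0 area 11948
```

Request:
play_rows(series=[{"dx":4,"dy":-0.5,"dz":2.5,"turn":0,"fingers":-1},{"dx":4.5,"dy":0,"dz":2.5,"turn":0,"fingers":-1},{"dx":4.5,"dy":0.5,"dz":2.5,"turn":0,"fingers":-1},{"dx":4,"dy":1.5,"dz":2,"turn":0,"fingers":-1},{"dx":4,"dy":2,"dz":2,"turn":0,"fingers":-1},{"dx":3.5,"dy":3,"dz":1.5,"turn":0,"fingers":-1}])

```text
clock: 25.77
position: [0.5546, 0.0564, 0.1183]
ee_rot: [-0.011, 0.995, -0.098, 0.022]
contact_force: [0.1, -0.7, 0.7]
width: 0.0851
```

```bash
python3 path.py 0.6 -1 0.2 34 3; python3 ang.py; python3 dial.py
```

```text
t 25.7667 F [ 0.1 -0.7  0.7] yaw -0.196 peg phi 0.742 r 27.8 s 33.6
tool z [ 0.046  0.017 -0.999]
0.6 [1.0, 4.5, 0.5]
0.4 [3.0, 4.0, 1.0]
0.2 [2.0, 4.5, 1.0]
-0.0 [1.5, 4.5, 0.0]
-0.2 [0.5, 5.0, -0.0]
-0.4 [-0.5, 5.0, -1.0]
-0.6 [-1.0, 5.0, -1.0]
-0.8 [-2.0, 4.0, -1.5]
-1.0 [-2.5, 4.0, -2.0]
-2.54 102.0
-2.64 99.0
-2.44 96.0
-2.74 95.0
-2.84 91.0
0.26 88.0
side p 0.49 theta 1.6 miss px 1.0 area 619
```

Request:
play_rows(series=[{"dx":2,"dy":4,"dz":1,"turn":0,"fingers":-1},{"dx":2,"dy":4.5,"dz":1,"turn":0,"fingers":-1},{"dx":1.5,"dy":4.5,"dz":0.5,"turn":0,"fingers":-1},{"dx":1,"dy":4,"dz":0,"turn":0,"fingers":-1}])

```text
clock: 26.35
position: [0.5574, 0.0735, 0.1192]
ee_rot: [-0.009, 0.995, -0.098, 0.018]
contact_force: [-3.9, -2.9, -0.6]
width: 0.0853
```

```bash
python3 path.py 0 -1 0.1 34 2; python3 ang.py; python3 dial.py
```

```text
t 26.35 F [-3.9 -2.9 -0.6] yaw -0.197 peg phi 0.074 r 20.4 s 34.4
tool z [ 0.038  0.015 -0.999]
0.0 [3.5, 1.0, 1.5]
-0.1 [0.5, 2.0, -0.0]
-0.2 [0.0, 2.5, -0.0]
-0.3 [0.0, 2.5, -0.5]
-0.4 [-0.0, 2.5, -0.5]
-0.5 [-0.5, 2.0, -0.5]
-0.6 [-0.5, 2.5, -0.5]
-0.7 [-1.0, 2.0, -0.5]
-0.8 [-1.0, 2.0, -1.0]
-0.9 [-1.0, 2.0, -1.0]
-1.0 [-1.5, 2.0, -1.0]
1.16 109.0
1.06 109.0
-1.24 108.0
-1.34 107.0
-1.74 106.0
0.96 105.0
top p 0.63 theta -1.2 miss px 62.4 area 918
```

Request:
play_rows(series=[{"dx":3,"dy":0.5,"dz":1.5,"turn":0,"fingers":-1},{"dx":2.5,"dy":1.5,"dz":0.5,"turn":0,"fingers":-1},{"dx":1,"dy":2.5,"dz":0,"turn":0,"fingers":-1},{"dx":0,"dy":2,"dz":0,"turn":0,"fingers":-1}])

```text
clock: 26.93
position: [0.5706, 0.08, 0.1243]
ee_rot: [-0.011, 0.995, -0.099, 0.025]
contact_force: [0.0, -1.0, 0.6]
width: 0.0853
```

```bash
python3 path.py -0.3 -1 0.1 34 2; python3 ang.py; python3 dial.py
```

```text
t 26.9333 F [ 0.  -1.   0.6] yaw -0.198 peg phi -0.216 r 34.2 s 33.5
tool z [ 0.053  0.016 -0.998]
-0.3 [-9.0, 1.5, -5.0]
-0.4 [-0.5, 2.5, -0.0]
-0.5 [-0.5, 2.5, -0.5]
-0.6 [-0.5, 2.0, -1.0]
-0.7 [-0.5, 2.0, -0.5]
-0.8 [-1.0, 2.0, -1.0]
-0.9 [-1.5, 2.0, -0.5]
-1.0 [-1.5, 2.0, -1.0]
-1.14 122.0
-1.24 121.0
-1.04 121.0
-0.94 117.0
1.16 111.0
1.06 111.0
side p 0.38 theta -1.08 miss px 1.2 area 26
```

Request:
play_rows(series=[{"dx":-2.5,"dy":3,"dz":-1.5,"turn":0,"fingers":-1},{"dx":-2.5,"dy":3,"dz":-1.5,"turn":0,"fingers":-1},{"dx":-2,"dy":3,"dz":-1,"turn":0,"fingers":-1}])

```text
clock: 27.43
position: [0.5628, 0.0886, 0.1196]
ee_rot: [-0.01, 0.995, -0.099, 0.025]
contact_force: [0.6, -1.0, -0.9]
width: 0.0856
```

```bash
python3 path.py -0.7 -1.2 0.1 34 2; python3 ang.py; python3 dial.py
```

```text
t 27.4333 F [ 0.6 -1.  -0.9] yaw -0.199 peg phi -0.557 r 27.0 s 34.1
tool z [ 0.052  0.015 -0.999]
-0.7 [-3.5, 2.0, -2.5]
-0.8 [-1.0, 2.0, -0.5]
-0.9 [-1.0, 2.0, -1.0]
-1.0 [-1.5, 2.0, -1.0]
-1.1 [-1.5, 1.5, -1.0]
-1.2 [-1.5, 1.5, -1.0]
-1.34 115.0
-1.44 112.0
1.16 112.0
1.06 110.0
1.26 109.0
-1.74 105.0
side p 0.38 theta -1.46 miss px 0.6 area 39
```

Request:
play_rows(series=[{"dx":-1.5,"dy":2,"dz":-1,"turn":0,"fingers":-1},{"dx":-1,"dy":1.5,"dz":-0.5,"turn":0,"fingers":-1},{"dx":0,"dy":0,"dz":0,"turn":0,"fingers":-1},{"dx":0,"dy":0,"dz":0,"turn":0,"fingers":-1}])

```text
clock: 28.02
position: [0.5607, 0.0925, 0.1183]
ee_rot: [-0.01, 0.995, -0.099, 0.026]
contact_force: [0.5, -1.2, -0.9]
width: 0.0855
```

```bash
python3 path.py -0.7 -1.2 0.1 34 2|head -3; python3 ang.py; python3 dial.py; python3 look.py l7 -1.57
```

```text
t 28.0167 F [ 0.5 -1.2 -0.9] yaw -0.199 peg phi -0.73 r 26.5 s 34.5
tool z [ 0.053  0.016 -0.998]
-0.7 [-1.0, -2.0, -1.0]
-1.44 120.0
-1.54 118.0
1.16 111.0
-1.64 110.0
1.06 110.0
1.26 109.0
t 28.2667 pos [0.5607 0.0925 0.1183] F [ 0.6 -0.3 -0.3] yaw -0.199 peg box [-57.7  87.6 120.8]
side grip [(0.4, array([234., 191.]), 23)]
top grip [(0.72, array([377.3, 224.7]), 679)]
```

View pics/l7.png

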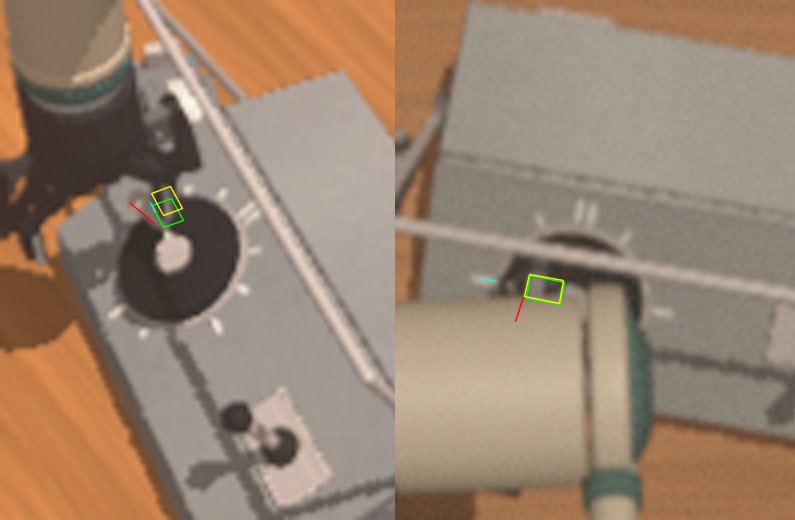

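Request:
play_rows(series=[{"dx":-1,"dy":1.5,"dz":-0.5,"turn":0,"fingers":-1},{"dx":0,"dy":0,"dz":0,"turn":0,"fingers":-1},{"dx":0,"dy":0,"dz":0,"turn":0,"fingers":-1},{"dx":0,"dy":0,"dz":0,"turn":0,"fingers":-1},{"dx":0,"dy":0,"dz":0,"turn":0,"fingers":-1},{"dx":0,"dy":0,"dz":0,"turn":0,"fingers":-1},{"dx":0,"dy":0,"dz":0,"turn":0,"fingers":-1}])

```text
clock: 29.05
position: [0.5598, 0.094, 0.1179]
ee_rot: [-0.01, 0.995, -0.099, 0.026]
contact_force: [1.3, -0.9, -0.1]
width: 0.0855
```

```bash
sed -i 's/,\.1); S=/,.03); S=/' ang.py;  python3 ang.py; python3 dial.py; python3 path.py -0.5 2.2 0.3 34
```

```text
-1.52 128.0
-1.49 127.0
-1.55 126.0
-1.46 125.0
-1.58 122.0
-1.43 120.0
side p 0.43 theta -1.7 miss px 0.1 area 24
top p 0.34 theta 1.64 miss px 99.4 area 216
t 29.3 F [ 0.3 -0.5  0.7] yaw -0.199 peg phi -0.793 r 26.5 s 34.7
tool z [ 0.053  0.016 -0.998]
-0.5 [-0.5, -8.5, -0.0]
-0.2 [0.5, -6.5, 1.0]
0.1 [-1.0, -6.5, 0.0]
0.4 [-2.5, -6.0, -0.5]
0.7 [-4.0, -5.0, -2.0]
1.0 [-5.0, -3.5, -2.5]
1.3 [-5.5, -2.0, -3.0]
1.6 [-6.0, 0.0, -3.0]
1.9 [-6.0, 2.0, -3.5]
2.2 [-4.5, 4.0, -3.5]
```

Request:
play_rows(series=[{"dx":0.5,"dy":-6,"dz":0.5,"turn":0,"fingers":-1},{"dx":0,"dy":-6.5,"dz":0.5,"turn":0,"fingers":-1},{"dx":-1,"dy":-6.5,"dz":0,"turn":0,"fingers":-1},{"dx":-2,"dy":-6,"dz":-0.5,"turn":0,"fingers":-1},{"dx":-3,"dy":-5,"dz":-2,"turn":0,"fingers":-1},{"dx":-5,"dy":-3,"dz":-2.5,"turn":0,"fingers":-1},{"dx":-5.5,"dy":-2,"dz":-3,"turn":0,"fingers":-1},{"dx":-6,"dy":0,"dz":-3,"turn":0,"fingers":-1}])

```text
clock: 29.97
position: [0.5357, 0.0547, 0.1071]
ee_rot: [-0.01, 0.995, -0.099, 0.025]
contact_force: [-0.4, 0.4, -0.1]
width: 0.0852
```

```bash
python3 ang.py|head -2; python3 path.py 1.9 4.0 0.3 34 3
```

```text
1.03 105.0
1.06 104.0
t 30.0167 F [-2.3  0.1 -0.1] yaw -0.199 peg phi 1.707 r 24.6 s 33.6
tool z [ 0.048  0.016 -0.999]
1.9 [-4.5, 0.5, -2.5]
2.2 [-5.5, 4.5, -3.5]
2.5 [-4.0, 6.5, -2.5]
2.8 [-2.0, 7.5, -2.0]
3.1 [0.5, 8.0, -1.0]
3.4 [2.0, 7.5, 0.5]
3.7 [4.5, 6.5, 1.5]
4.0 [5.5, 5.0, 3.0]
```

Request:
play_rows(series=[{"dx":-4.5,"dy":1,"dz":-2.5,"turn":0,"fingers":-1},{"dx":-5.5,"dy":4,"dz":-3,"turn":0,"fingers":-1},{"dx":-5,"dy":6,"dz":-2.5,"turn":0,"fingers":-1},{"dx":-3,"dy":7,"dz":-2,"turn":0,"fingers":-1},{"dx":-0.5,"dy":7.5,"dz":-1,"turn":0,"fingers":-1}])

```text
clock: 30.43
position: [0.5112, 0.0822, 0.0938]
ee_rot: [-0.011, 0.995, -0.1, 0.022]
contact_force: [-0.7, -0.4, 0.2]
width: 0.0856
```

```bash
python3 ang.py|head -2; python3 path.py 3.3 4.9 0.2 34 6;python3 dial.py
```

```text
-1.25 139.0
-1.22 138.0
t 30.4833 F [-0.9  1.6  0.1] yaw -0.201 peg phi 3.12 r 33.3 s 36.3
tool z [ 0.047  0.018 -0.999]
3.3 [5.5, 4.5, -0.0]
3.5 [2.5, 5.5, 0.5]
3.7 [3.0, 4.5, 1.5]
3.9 [4.0, 4.0, 2.0]
4.1 [5.0, 3.0, 2.0]
4.3 [5.0, 2.0, 2.5]
4.5 [5.0, 0.5, 3.0]
4.7 [5.0, -0.5, 3.0]
4.9 [4.5, -1.5, 3.0]
top p 0.54 theta 1.58 miss px 53.2 area 120
```

Request:
play_rows(series=[{"dx":1.5,"dy":5.5,"dz":-0.5,"turn":0,"fingers":-1},{"dx":2.5,"dy":5.5,"dz":0.5,"turn":0,"fingers":-1},{"dx":3,"dy":5,"dz":1.5,"turn":0,"fingers":-1},{"dx":4,"dy":4,"dz":2,"turn":0,"fingers":-1},{"dx":4.5,"dy":2.5,"dz":2,"turn":0,"fingers":-1}])

```text
clock: 31.1
position: [0.5302, 0.1054, 0.1004]
ee_rot: [-0.01, 0.995, -0.101, 0.024]
contact_force: [-0.5, -0.0, 0.7]
width: 0.0855
```

```bash
python3 ang.py|head -2; python3 path.py 4.2 6 0.2 34 6;python3 dial.py
```

```text
-1.28 134.0
-1.25 133.0
t 31.15 F [0.7 0.3 0.3] yaw -0.202 peg phi -2.136 r 29.5 s 34.9
tool z [ 0.051  0.016 -0.999]
4.2 [1.5, 0.5, -0.0]
4.4 [5.5, 1.0, 2.5]
4.6 [5.0, 0.0, 3.0]
4.8 [5.0, -1.0, 3.0]
5.0 [4.5, -2.0, 2.5]
5.2 [4.0, -3.0, 3.0]
5.4 [3.0, -4.0, 2.0]
5.6 [2.5, -5.0, 2.0]
5.8 [1.5, -5.0, 1.5]
6.0 [1.0, -5.5, 1.0]
side p 0.48 theta -1.52 miss px 2.1 area 42
side p 0.27 theta 1.24 miss px 35.6 area 11295
```

Request:
play_rows(series=[{"dx":4,"dy":1.5,"dz":2,"turn":0,"fingers":-1},{"dx":4.5,"dy":1,"dz":2.5,"turn":0,"fingers":-1},{"dx":4.5,"dy":0.5,"dz":2.5,"turn":0,"fingers":-1},{"dx":4.5,"dy":-1,"dz":2.5,"turn":0,"fingers":-1}])

```text
clock: 31.68
position: [0.5436, 0.1064, 0.1087]
ee_rot: [-0.01, 0.995, -0.101, 0.019]
contact_force: [-2.8, 0.1, -0.4]
width: 0.0852
```

```bash
python3 ang.py|head -2; python3 path.py 4.9 6.4 0.15 34 4;python3 dial.py
```

```text
-0.77 156.0
-0.74 155.0
t 31.7333 F [0.  0.7 0.6] yaw -0.203 peg phi -1.583 r 27.9 s 35.1
tool z [ 0.042  0.015 -0.999]
4.9 [5.0, -2.5, 1.5]
5.05 [3.0, -2.0, 2.0]
5.2 [2.5, -2.0, 2.0]
5.35 [2.5, -3.0, 1.5]
5.5 [2.0, -3.0, 1.5]
5.65 [1.5, -3.5, 1.5]
5.8 [1.0, -3.5, 1.0]
5.95 [0.5, -4.0, 0.5]
6.1 [0.0, -3.5, 0.5]
6.25 [-0.5, -4.0, 0.0]
6.4 [-0.5, -4.0, 0.0]
side p 0.37 theta -0.96 miss px 0.6 area 52
```

Request:
play_rows(series=[{"dx":4,"dy":-0.5,"dz":2,"turn":0,"fingers":-1},{"dx":4,"dy":-1,"dz":2,"turn":0,"fingers":-1},{"dx":3.5,"dy":-1.5,"dz":2,"turn":0,"fingers":-1},{"dx":3,"dy":-2.5,"dz":1.5,"turn":0,"fingers":-1},{"dx":2.5,"dy":-3,"dz":1,"turn":0,"fingers":-1}])

```text
clock: 32.35
position: [0.5613, 0.0983, 0.1177]
ee_rot: [-0.01, 0.995, -0.101, 0.019]
contact_force: [0.4, 0.7, 0.5]
width: 0.0855
```

```bash
python3 ang.py|head -2; python3 path.py 5.6 6.4 0.15 34 2;python3 dial.py
```

```text
-0.38 157.0
-0.35 157.0
t 32.4 F [0.  0.2 1.2] yaw -0.203 peg phi -0.85 r 30.4 s 33.4
tool z [ 0.042  0.016 -0.999]
5.6 [-3.0, -7.0, -0.0]
5.76 [1.5, -3.5, 1.0]
5.92 [0.5, -4.0, 0.5]
6.08 [0.0, -3.5, 1.0]
6.24 [-0.0, -4.0, -0.0]
6.4 [-1.0, -3.5, -0.0]
side p 0.46 theta 0.1 miss px 2.0 area 59
top p 0.44 theta 0.12 miss px 2.1 area 148
```

Request:
play_rows(series=[{"dx":0,"dy":-3.5,"dz":0.5,"turn":0,"fingers":-1},{"dx":0,"dy":-3.5,"dz":0.5,"turn":0,"fingers":-1},{"dx":0,"dy":-3,"dz":0,"turn":0,"fingers":-1}])

```text
clock: 32.85
position: [0.5605, 0.0882, 0.1181]
ee_rot: [-0.01, 0.995, -0.1, 0.019]
contact_force: [0.3, 1.0, 1.0]
width: 0.0856
```

```bash
python3 ang.py|head -4; python3 path.py 6.0 6.4 0.15 34 2;python3 dial.py
```

```text
-0.11 164.0
-0.14 163.0
-0.08 163.0
-0.17 163.0
t 32.9 F [0.5 0.2 0.9] yaw -0.202 peg phi -0.563 r 23.6 s 33.3
tool z [ 0.039  0.016 -0.999]
6.0 [1.0, -6.0, 2.0]
6.13 [0.0, -3.5, 0.5]
6.27 [-0.5, -3.0, 0.0]
6.4 [-0.5, -3.0, 0.0]
side p 0.38 theta 0.3 miss px 1.1 area 38
```

Request:
play_rows(series=[{"dx":0.5,"dy":-3.5,"dz":0.5,"turn":0,"fingers":-1},{"dx":0.5,"dy":-3.5,"dz":0.5,"turn":0,"fingers":-1},{"dx":0,"dy":-2,"dz":0,"turn":0,"fingers":-1},{"dx":0,"dy":0,"dz":0,"turn":0,"fingers":-1}])

```text
clock: 33.43
position: [0.5599, 0.0793, 0.1184]
ee_rot: [-0.011, 0.995, -0.1, 0.017]
contact_force: [-0.3, 1.9, 0.3]
width: 0.0852
```

```bash
python3 ang.py|head -4; python3 path.py 6.13 6.4 0.15 34 2;python3 dial.py
```

```text
0.16 171.0
0.19 170.0
0.13 170.0
0.22 169.0
t 33.4833 F [-0.4  1.2 -0.8] yaw -0.202 peg phi -0.209 r 21.5 s 32.8
tool z [ 0.035  0.018 -0.999]
6.13 [1.5, -1.0, 2.5]
6.26 [-0.5, -3.5, -0.0]
6.4 [-0.5, -3.0, -0.0]
```

Request:
play_rows(series=[{"dx":-1,"dy":6,"dz":-1,"turn":0,"fingers":-1},{"dx":-3,"dy":6,"dz":-2,"turn":0,"fingers":-1},{"dx":-6,"dy":6,"dz":-3,"turn":0,"fingers":-1},{"dx":-8,"dy":3,"dz":-4,"turn":0,"fingers":-1},{"dx":-8,"dy":1,"dz":-4,"turn":0,"fingers":-1},{"dx":-8,"dy":0,"dz":-4,"turn":0,"fingers":-1}])

```text
clock: 34.18
position: [0.5266, 0.1035, 0.1003]
ee_rot: [-0.01, 0.995, -0.1, 0.02]
contact_force: [-0.4, -0.1, -0.6]
width: 0.085
```

```bash
python3 ang.py|head -4; python3 path.py 4.2 4.6 0.15 34 2;python3 dial.py; python3 look.py l8 0.52
```

```text
0.19 169.0
0.16 169.0
0.22 168.0
0.13 167.0
t 34.2333 F [-2.   0.8  0.4] yaw -0.201 peg phi -2.415 r 31.7 s 36.6
tool z [ 0.037  0.016 -0.999]
4.2 [11.0, -1.0, 3.5]
4.33 [3.0, 1.0, 1.5]
4.47 [3.0, 0.0, 1.5]
4.6 [3.0, 0.0, 1.5]
side p 0.55 theta 0.48 miss px 1.0 area 65
side p 0.18 theta 1.66 miss px 43.0 area 156
top p 0.62 theta 0.82 miss px 29.7 area 12004
top p 0.4 theta 0.42 miss px 0.5 area 51
t 34.4333 pos [0.5281 0.1029 0.101 ] F [ 0.3  0.1 -0.2] yaw -0.202 peg box [-91.6  91.4 103. ]
side grip [(0.64, array([251.8, 197.7]), 44)]
top grip [(0.62, array([248.5, 208.1]), 36)]
```

View pics/l8.png

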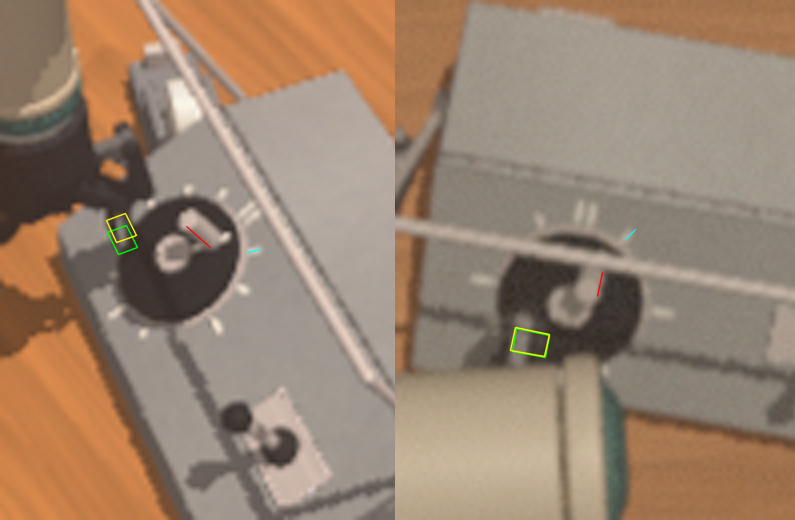

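```bash
python3 path.py 4.4 5.9 0.3 34 3
```

```text
t 34.6333 F [-0.3 -0.3 -0.4] yaw -0.202 peg phi -2.274 r 28.1 s 35.9
tool z [ 0.044  0.017 -0.999]
4.4 [10.0, 1.5, 3.5]
4.7 [7.0, -0.0, 3.5]
5.0 [6.0, -3.0, 4.0]
5.3 [5.5, -4.5, 3.5]
5.6 [3.5, -6.0, 2.5]
5.9 [2.0, -7.0, 2.0]
```

Request:
play_rows(series=[{"dx":6,"dy":1,"dz":2,"turn":0,"fingers":-1},{"dx":6,"dy":0.5,"dz":2.5,"turn":0,"fingers":-1},{"dx":6,"dy":-1,"dz":3.5,"turn":0,"fingers":-1},{"dx":6,"dy":-2.5,"dz":3.5,"turn":0,"fingers":-1},{"dx":4.5,"dy":-4.5,"dz":3,"turn":0,"fingers":-1},{"dx":2,"dy":-6,"dz":2,"turn":0,"fingers":-1}])

```text
clock: 35.13
position: [0.5636, 0.0901, 0.1195]
ee_rot: [-0.011, 0.995, -0.1, 0.022]
contact_force: [-1.0, -0.3, 0.3]
width: 0.0855
```

```bash
python3 ang.py|head -2;python3 path.py 5.9 6.25 0.1 34; python3 dial.py
```

```text
0.19 170.0
0.16 169.0
t 35.1833 F [ 1.5 -1.2 -0.3] yaw -0.202 peg phi -0.542 r 28.2 s 33.4
tool z [ 0.047  0.016 -0.999]
5.9 [-4.5, -5.5, -1.5]
6.02 [0.0, -2.5, 0.5]
6.13 [0.0, -2.5, 0.5]
6.25 [-0.5, -2.5, -0.0]
```

Request:
play_rows(series=[{"dx":-1.5,"dy":-3.5,"dz":0,"turn":0,"fingers":-1},{"dx":-1.5,"dy":-3.5,"dz":0,"turn":0,"fingers":-1},{"dx":-1,"dy":-3,"dz":0,"turn":0,"fingers":-1},{"dx":0,"dy":-2.5,"dz":0,"turn":0,"fingers":-1},{"dx":0,"dy":0,"dz":0,"turn":0,"fingers":-1}])

```text
clock: 35.8
position: [0.5548, 0.0772, 0.1178]
ee_rot: [-0.011, 0.995, -0.1, 0.019]
contact_force: [0.9, 0.2, -0.6]
width: 0.0857
```

```bash
python3 ang.py|head -2;python3 path.py 6.2 6.25 0.1 34; python3 dial.py
```

```text
0.25 171.0
0.28 171.0
t 35.85 F [ 0.2 -0.2  0.1] yaw -0.201 peg phi -0.092 r 16.9 s 34.9
tool z [ 0.04   0.018 -0.999]
6.2 [5.0, -0.5, 2.0]
6.25 [-0.5, -1.5, -0.0]
side p 0.41 theta 0.36 miss px 0.2 area 61
```

Request:
play_rows(series=[{"dx":1,"dy":-2.5,"dz":0.5,"turn":0,"fingers":-1},{"dx":0,"dy":0,"dz":0,"turn":0,"fingers":-1},{"dx":0,"dy":0,"dz":0,"turn":0,"fingers":-1},{"dx":0,"dy":0,"dz":0,"turn":0,"fingers":-1},{"dx":0,"dy":0,"dz":0,"turn":0,"fingers":-1},{"dx":0,"dy":0,"dz":0,"turn":0,"fingers":-1},{"dx":0,"dy":0,"dz":0,"turn":0,"fingers":-1},{"dx":-2,"dy":6,"dz":-1,"turn":0,"fingers":-1},{"dx":-5,"dy":6,"dz":-2,"turn":0,"fingers":-1},{"dx":-8,"dy":5,"dz":-3,"turn":0,"fingers":-1},{"dx":-8,"dy":2,"dz":-3,"turn":0,"fingers":-1},{"dx":-8,"dy":0,"dz":-2,"turn":0,"fingers":-1},{"dx":-8,"dy":0,"dz":0,"turn":0,"fingers":-1},{"dx":-8,"dy":0,"dz":0,"turn":0,"fingers":-1}])

```text
clock: 37.22
position: [0.5052, 0.0967, 0.1057]
ee_rot: [-0.011, 0.995, -0.099, 0.019]
contact_force: [-0.4, -0.6, -0.4]
width: 0.085
```

```bash
python3 ang.py|head -3;python3 path.py 6.2 6.25 0.1 34; python3 dial.py
python3 - <<'E'
from h import *
st,yaw,ax,pw=now(); print('peg box',w2b(pw).round(1),'tcp box',w2b(st['position']).round(1))
# corner-based theta: bright barrel base outline from side picture
im=get_image('side'); g=cv2.cvtColor(im['pixels'],cv2.COLOR_RGB2GRAY)
c=proj(im,b2w(p,[A+16*N]))[0]; print('centre s16',c.round(1))
save(im,'l9',(200,140,300,240),4)
best=[]
for t in np.arange(-.3,1.3,.05):
    for du in (-6,-4,-2,0,2,4,6):
        for dv in (-4,0,4):
            q=proj(im,b2w(p,[grip(t,s_)+du*U+dv*Y for s_ in np.linspace(16,50,15)])).astype(np.float32)
            best.append((cv2.remap(g.astype(np.float32),q[:,:1],q[:,1:],cv2.INTER_LINEAR).mean(),round(t,2),du,dv))
print(sorted(best)[::-1][:8])
E
```

```text
0.31 171.0
0.34 171.0
0.28 170.0
t 37.2667 F [-3.  -0.9  0.9] yaw -0.199 peg phi -2.867 r 38.6 s 51.5
tool z [ 0.036  0.018 -0.999]
6.2 [57.0, -20.0, 14.5]
6.25 [-0.0, -1.0, -0.0]
top p 0.4 theta 0.46 miss px 1.9 area 51
peg box [-110.8   81.1  108.3] tcp box [-160.5   81.3  106.4]
centre s16 [242.3 203.2]
[(np.float32(172.92487), np.float64(0.2), 0, -4), (np.float32(172.88925), np.float64(0.5), 4, 4), (np.float32(172.8011), np.float64(0.35), 2, 0), (np.float32(172.69746), np.float64(0.45), 2, 4), (np.float32(172.42207), np.float64(0.3), 0, 0), (np.float32(172.29811), np.float64(0.4), 2, 0), (np.float32(172.22838), np.float64(0.3), 2, -4), (np.float32(172.12624), np.float64(0.25), 0, -4)]
```

Request:
play_rows(series=[{"dx":-3,"dy":-14.5,"dz":2,"turn":0,"fingers":-1},{"dx":-3,"dy":-14.5,"dz":2,"turn":0,"fingers":-1},{"dx":-3,"dy":-14.5,"dz":2,"turn":0,"fingers":-1},{"dx":-3,"dy":-14.5,"dz":2,"turn":0,"fingers":-1},{"dx":-3,"dy":-14.5,"dz":1,"turn":0,"fingers":-1},{"dx":-3,"dy":-14.5,"dz":1,"turn":0,"fingers":-1},{"dx":-3,"dy":-14.5,"dz":0,"turn":0,"fingers":-1},{"dx":-3,"dy":-14.5,"dz":0,"turn":0,"fingers":-1},{"dx":-2,"dy":-10,"dz":0,"turn":0,"fingers":-1},{"dx":0,"dy":0,"dz":0,"turn":0,"fingers":-1}])

```text
clock: 38.35
position: [0.4886, -0.0368, 0.1186]
ee_rot: [-0.011, 0.995, -0.1, 0.025]
contact_force: [0.7, -0.2, 0.6]
width: 0.0853
```

```bash
cat > lev.py <<'E'
from h import *
st,yaw,ax,pw=now(); print('t',st['clock'],'F',st['contact_force'].round(1),'yaw',round(yaw,3),'peg box',w2b(pw).round(1))
for n in('side','top'):
    im=get_image(n)
    for x in masks_of(im,'lever_tip')[:2]: print(n,round(float(x['p']),2),np.round(x['xy'],1),int(x['region'].sum()))
    print({a:proj(im,b2w(p,L+66*(np.cos(a)*N-np.sin(a)*Y)))[0].round(1).tolist() for a in(0,.25,.5)})
E
python3 lev.py; python3 ang.py|head -2; python3 dial.py
```

```text
t 38.35 F [ 0.7 -0.2  0.6] yaw -0.2 peg box [-103.3  -53.2  121. ]
{0: [258.0, 244.1], 0.25: [261.1, 249.5], 0.5: [264.7, 255.2]}
top 0.46 [308.3 231.5] 139
{0: [309.1, 237.3], 0.25: [315.6, 238.1], 0.5: [321.6, 238.1]}
0.31 169.0
0.34 169.0
side p 0.6 theta 0.54 miss px 0.1 area 55
top p 0.58 theta 0.46 miss px 1.5 area 38
```

Request:
play_rows(series=[{"dx":5.5,"dy":-1,"dz":-1,"turn":0,"fingers":-1},{"dx":5.5,"dy":-1,"dz":-1,"turn":0,"fingers":-1},{"dx":5.5,"dy":-1,"dz":-1,"turn":0,"fingers":-1},{"dx":-1,"dy":-5,"dz":0,"turn":0,"fingers":-1},{"dx":-1,"dy":-5,"dz":0,"turn":0,"fingers":-1},{"dx":-1,"dy":-5,"dz":0,"turn":0,"fingers":-1},{"dx":-1,"dy":-5,"dz":0,"turn":0,"fingers":-1},{"dx":-1,"dy":-5,"dz":0,"turn":0,"fingers":-1},{"dx":-1,"dy":-5,"dz":0,"turn":0,"fingers":-1},{"dx":-1,"dy":-5,"dz":0,"turn":0,"fingers":-1}])

```text
clock: 39.63
position: [0.4993, -0.0749, 0.1149]
ee_rot: [-0.011, 0.995, -0.097, 0.025]
contact_force: [0.9, -0.2, 0.5]
width: 0.0856
```

```bash
python3 lev.py
```

```text
t 39.6333 F [ 0.9 -0.2  0.5] yaw -0.195 peg box [-85.5 -88.3 117.2]
side 0.55 [268.5 248.5] 142
{0: [258.0, 244.1], 0.25: [261.1, 249.5], 0.5: [264.7, 255.2]}
top 0.44 [307.6 224.8] 54
top 0.2 [250.6 208.9] 35
{0: [309.1, 237.3], 0.25: [315.6, 238.1], 0.5: [321.6, 238.1]}
```

Request:
play_rows(series=[{"dx":-1,"dy":-5,"dz":0,"turn":0,"fingers":-1},{"dx":-1,"dy":-5,"dz":0,"turn":0,"fingers":-1},{"dx":-1,"dy":-5,"dz":0,"turn":0,"fingers":-1},{"dx":-1,"dy":-5,"dz":0,"turn":0,"fingers":-1}])

```text
clock: 40.17
position: [0.495, -0.0937, 0.1146]
ee_rot: [-0.013, 0.995, -0.096, 0.024]
contact_force: [-0.3, 1.2, -0.4]
width: 0.0855
```

```bash
python3 lev.py
```

```text
t 40.1667 F [-0.3  1.2 -0.4] yaw -0.193 peg box [ -86.  -107.5  116.9]
side 0.7 [268.4 250.6] 106
side 0.23 [286.1 236.3] 8458
{0: [258.0, 244.1], 0.25: [261.1, 249.5], 0.5: [264.7, 255.2]}
top 0.28 [248.1 211.1] 59
{0: [309.1, 237.3], 0.25: [315.6, 238.1], 0.5: [321.6, 238.1]}
```

Request:
play_rows(series=[{"dx":-0.5,"dy":-4,"dz":0,"turn":0,"fingers":-1},{"dx":-0.5,"dy":-3,"dz":0,"turn":0,"fingers":-1},{"dx":0,"dy":0,"dz":0,"turn":0,"fingers":-1}])

```text
clock: 40.62
position: [0.493, -0.0997, 0.1142]
ee_rot: [-0.014, 0.995, -0.096, 0.023]
contact_force: [-0.2, 3.4, 0.6]
width: 0.0856
```

```bash
python3 lev.py
```

```text
t 40.6167 F [-0.2  3.4  0.6] yaw -0.193 peg box [ -86.8 -113.7  116.4]
{0: [258.0, 244.1], 0.25: [261.1, 249.5], 0.5: [264.7, 255.2]}
top 0.44 [307.3 228.9] 76
{0: [309.1, 237.3], 0.25: [315.6, 238.1], 0.5: [321.6, 238.1]}
```

Request:
play_rows(series=[{"dx":-0.5,"dy":-2,"dz":0,"turn":0,"fingers":-1},{"dx":0,"dy":-0.5,"dz":0,"turn":0,"fingers":-1},{"dx":0,"dy":0,"dz":0,"turn":0,"fingers":-1},{"dx":0,"dy":-0.5,"dz":0,"turn":0,"fingers":-1},{"dx":0,"dy":0,"dz":0,"turn":0,"fingers":-1},{"dx":0,"dy":-0.5,"dz":0,"turn":0,"fingers":-1},{"dx":0,"dy":0,"dz":0,"turn":0,"fingers":-1},{"dx":0,"dy":-0.5,"dz":0,"turn":0,"fingers":-1},{"dx":0,"dy":0,"dz":0,"turn":0,"fingers":-1},{"dx":0,"dy":-0.5,"dz":0,"turn":0,"fingers":-1},{"dx":0,"dy":0,"dz":0,"turn":0,"fingers":-1},{"dx":0,"dy":0,"dz":0,"turn":0,"fingers":-1},{"dx":0,"dy":0,"dz":0,"turn":0,"fingers":-1},{"dx":0,"dy":0,"dz":0,"turn":0,"fingers":-1}])

```text
clock: 41.98
position: [0.4919, -0.1006, 0.1145]
ee_rot: [-0.017, 0.995, -0.095, 0.022]
contact_force: [0.0, 4.5, 0.5]
width: 0.0856
```

```bash
python3 lev.py; python3 ang.py|head -2; python3 dial.py
```

```text
t 41.9833 F [0.  4.5 0.5] yaw -0.192 peg box [ -87.8 -114.8  116.5]
{0: [258.0, 244.1], 0.25: [261.1, 249.5], 0.5: [264.7, 255.2]}
top 0.57 [352.7 245.5] 224
top 0.56 [309.5 227.8] 79
{0: [309.1, 237.3], 0.25: [315.6, 238.1], 0.5: [321.6, 238.1]}
1.09 124.0
1.06 124.0
side p 0.21 theta 1.6 miss px 135.3 area 989
top p 0.61 theta 0.46 miss px 0.9 area 59
```

Request:
play_rows(series=[{"dx":1,"dy":5,"dz":0,"turn":0,"fingers":-1},{"dx":1,"dy":5,"dz":0,"turn":0,"fingers":-1},{"dx":1,"dy":5,"dz":0,"turn":0,"fingers":-1},{"dx":1,"dy":5,"dz":0,"turn":0,"fingers":-1},{"dx":1,"dy":5,"dz":0,"turn":0,"fingers":-1},{"dx":1,"dy":5,"dz":0,"turn":0,"fingers":-1},{"dx":1,"dy":5,"dz":0,"turn":0,"fingers":-1},{"dx":1,"dy":5,"dz":0,"turn":0,"fingers":-1},{"dx":1,"dy":5,"dz":0,"turn":0,"fingers":-1},{"dx":1,"dy":5,"dz":0,"turn":0,"fingers":-1},{"dx":-12,"dy":2,"dz":0,"turn":0,"fingers":-1},{"dx":-16,"dy":3,"dz":2,"turn":0,"fingers":-1},{"dx":-16,"dy":3,"dz":5,"turn":0,"fingers":-1},{"dx":-16,"dy":3,"dz":5,"turn":0,"fingers":-1},{"dx":-16,"dy":3,"dz":5,"turn":0,"fingers":-1},{"dx":-16,"dy":3,"dz":5,"turn":0,"fingers":-1},{"dx":-16,"dy":3,"dz":5,"turn":0,"fingers":-1},{"dx":0,"dy":0,"dz":0,"turn":0,"fingers":-1}])

```text
clock: 43.93
position: [0.3867, -0.027, 0.1414]
ee_rot: [-0.012, 0.995, -0.094, 0.023]
contact_force: [0.1, 0.2, 1.1]
width: 0.0855
```

```bash
python3 lev.py; python3 ang.py|head -2; python3 dial.py
python3 - <<'E'
from h import *
for n in('side','top'):
    im=get_image(n); save(im,'end_'+n)
    for l in('tape_dispenser','button_jar','spool'): print(n,l,[np.round(x['xy'],1).tolist() for x in masks_of(im,l)[:1]])
E
```

```text
t 43.9333 F [0.1 0.2 1.1] yaw -0.189 peg box [-205.2  -62.7  143.6]
side 0.66 [272.7 226.2] 11362
side 0.64 [264.9 246.3] 144
{0: [258.0, 244.1], 0.25: [261.1, 249.5], 0.5: [264.7, 255.2]}
top 0.43 [309.6 231. ] 138
{0: [309.1, 237.3], 0.25: [315.6, 238.1], 0.5: [321.6, 238.1]}
0.31 169.0
0.34 169.0
side p 0.7 theta 1.6 miss px 44.7 area 126
side p 0.48 theta 0.36 miss px 0.3 area 62
top p 0.69 theta -1.18 miss px 65.5 area 962
side tape_dispenser [[238.6, 164.8]]
side button_jar [[318.1, 319.4]]
side spool [[280.9, 309.0]]
top tape_dispenser [[179.1, 175.4]]
top button_jar [[377.2, 225.7]]
top spool [[352.2, 244.3]]
```

Run:
```python
from h import *
for n in('side','top'):
    im=get_image(n); g=cv2.GaussianBlur(cv2.cvtColor(im['pixels'],cv2.COLOR_RGB2GRAY).astype(np.float32),(0,0),.6)
    S=lambda q:cv2.remap(g,q[:,:1].astype(np.float32),q[:,1:].astype(np.float32),cv2.INTER_LINEAR).ravel()
    hs=[0,1,2,3,5,6,8,9,10,11] if n=='side' else [0,3,9,11,5,6]
    M=proj(im,b2w(p,[grip(h*np.pi/6,0,r) for h in hs for r in(55,58,61)]))
    D=proj(im,b2w(p,[grip(h*np.pi/6,14,45) for h in np.arange(0,12,.5)]))   # dark disc rim
    O=proj(im,b2w(p,[grip(h*np.pi/6,0,50.5) for h in np.arange(0,12,.5)]))
    sc=[(S(M+[a,b]).mean()-S(D+[a,b]).mean(),a,b) for a in np.arange(-3,3.1,.25) for b in np.arange(-3,3.1,.25)]
    _,a,b=max(sc); T=np.arange(-.4,1.4,.04)
    v=np.array([S(proj(im,b2w(p,[grip(t,s_) for s_ in np.linspace(17,50,15)]))+[a,b]).mean() for t in T])
    o=np.argsort(v)[::-1][:4]; w=np.clip(v-v.max()+15,0,None); print(n,'shift',a,b,'theta',T[o].round(2),v[o].round(0),'centroid',round(float((w*T).sum()/w.sum()),2))
```

```text
side shift 0.5 0.0 theta [0.36 0.32 0.4  0.28] [167. 167. 166. 164.] centroid 0.35
top shift -0.75 0.0 theta [0.56 0.52 0.6  0.48] [152. 152. 151. 150.] centroid 0.54
```

```bash
python3 -c "
from rig import *
print(sign_off())"
```

```text
the job is handed in; nothing more can be done
None
```

I carried out the whole lockbox sequence and handed it in at about 45 s of the 67 s allowed. `sign_off` gave no verdict, so all values below are my own estimates.

**How the dial was turned:** the moves could not tilt the tool, so it stayed close to vertical. I pushed the dial's grip round with one open finger reaching under the carrying bar. The finger slipped past the grip once going clockwise, and I backed it off or re-seated it a few times going anticlockwise. No sign of a run-past showed at either of the first two stops.

| Stop | Estimated dial angle (rad) | Target (rad) | Allowed (rad) |
|---|---|---|---|
| Second 4 | 8.2–8.4 | 8.38 | 8.15–8.61 |
| Second 9 | -1.5 to -1.7 | -1.57 | -1.80 to -1.34 |
| 1 | 0.31–0.54, mean about 0.45 | 0.52 | 0.29–0.75 |

- **Pauses:** I paused at least half a second at each stop.
- **Lever:** I pushed it right until the wrist force reached 3.4–4.5 N, which matches the full-over spring force. I held it over for more than a second, then let it recentre. Afterwards its ball showed within about 2–3 px of its starting place.
- **Other things:** the dispenser, jar and spool masks were within about 3.5 px of where they started. The robot was clear of everything, with about 1 N on the wrist.

**Where the checks disagreed:** the final dial angle is the least certain result. The side view read 0.31–0.36 and the top view 0.46–0.54. Both lie inside the allowed range, but the low readings are close to its lower edge.

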